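Clamp a hand mirror in the bench screw clamp

ROBOT

A 6-joint arm with a two-finger parallel gripper is mounted at the origin on the work surface. World frame = base frame: x ahead of the robot, y to its left, z up, the work surface at z = 0. Lengths are in m, angles in degrees, forces in N, time in s.
With the tool pointing down it reaches from about 0.4 to 0.825 m from the base axis. Payload 7 kg.
Tool frame: the origin (TCP) lies at the very end of the fingers, on their centre line; the grasp point (between the pads) lies behind it (r.grasp_offset is the z of the grasp point in the tool frame, in m); z points along the fingers, y is the direction in which the jaws open and shut (so a half turn about z gives the same grasp; the last joint's range is limited). The gripper opens to 88 mm and grips with 3 to 60 N. Pads are 19 mm wide; open, the fingers measure 130 mm over their backs; the gripper's body (78 mm by 193 mm) begins 47 mm behind the grasp point.
Start: joints at [16.507, 20.546, 0.682, 0, -70.136, -16.507], TCP at [0.675, -0, 0.227] pointing down, gripper open.
Joint ranges: [-176.03, 176.03], [-82.01, 121.73], [-58.28, 71.71], [-173.87, 95.51], [-174.79, -0.11], [-173.66, 173.66]. Speed limits (degrees/s): [136.94, 136.94, 172.46, 180, 180, 180].

INTERFACE

Orientations are given as [roll, pitch, yaw] about the fixed x, y, z axes, in that order (R = Rz(yaw) Ry(pitch) Rx(roll)).
In Python, from plant import r gives the robot as it stands. The module is installed in compiled form; this text tells all that it offers.
- The arm moves only by the tool servo_tool, never from a script. Its argument "targets" is a list of rows, each an object of numbers: "dx", "dy", "dz": the shift along the world's x, y, z in cm; "spin": the turn about the world's z in rad; "grip": the opening in per cent of the stroke, from 0 (shut) to 100 (fully open). A call has exactly 10 rows; each row is the pose to reach, as a shift and turn from the pose commanded when the call began; what a row does not reach only later rows make up. A row lasts 1/12 s, in which the tool goes at most 41.7 mm and 7.16 degrees, less where a joint would pass 70% of its speed; a pose out of reach is approached as far as the arm can. A call with a gripper value outside its range is refused whole. The fingers move at their own pace and stop on an object; "squeeze" is the grip in N (left out, the last holds). Time passes only in rows, so rows that repeat a pose let the fingers close, or fill a call up. It gives the time, the measured TCP pose, the force and the opening at its end, in the units of the state.
- r.get_state(): the state, without advancing time (a new reading comes with each control period).
- r.capture(name): name is "scene" or "side" or "wrist"; returns the picture (384x512x3 uint8, blue, green, red); there is no depth.
- r.get_calibration(name): a dict with "K" (3x3 intrinsics, pixels), "k1" (the pictures are not rectified: a ray, as slopes to the right and down, at radius r is drawn at 1 + k1 r^2 times it, then the intrinsics apply), "extrinsics" (4x4, takes a point from camera to world coordinates). Camera axes: x right, y down, z forward; pixel columns grow to the right and rows downward; lengths in m; the calibration is good to about 2 mm. A picture is of the moment at which its call begins: read the wrist's pose just before it. get_calibration takes no time and is no camera call; for the wrist camera it gives the pose at the moment of the call.
- r.close_job(): hands the job in, once; it reports no verdict.
Trained networks look in the newest picture that a camera, given by its name, has taken for a name from the list of things; names that differ only in an ending like _2 or _b are one class to them, and where a whole thing is asked for, a point or a joint stands for the part that bears it (a point fixed in the world has none). Each returns a list of dicts, best first, with "p" (0 to 1); they miss things now and then, are a little off and sometimes report something else, mostly with a low value. They report only what shows in the picture. A call takes as long as a camera call. They do not tell look-alikes from the thing itself.
- r.cut_out(name, camera): "mask" (384x512 bool, what is visible of it) and "extent" ([left, top, right, bottom] in pixels, round what is visible of it).
The state is a dict: "time_s": time; "joints": joint angles; "qd": joint speeds; "joint_torque": joint torques, N m; "tcp_pos": TCP position; "eef_rot": TCP orientation; "contact_force": force on the tool from outside, world axes, zero at the start; "moment": the same for the moment, N m; "gripper_width": finger opening in m.
Only numpy, scipy, OpenCV 4.12 (cv2) and the standard library are available. Lean on these libraries where they do the work, as an engineer would, in place of code of your own. Each camera call takes 0.05 s, during which the arm holds its last target. There are 200 camera calls.

TASK

Take the blue hand mirror, lay it glass up on the clamping board and slide it in under the screw clamp's pad, handle trailing out of the open side, until its round head sits home against both V stops, without ramming it. Then turn the clamp's T-bar clockwise until the rubber pad meets the glass and snug it by feel: stop once the turning effort has risen to about one and a half times what the bar takes when running free (twice would crack the glass). Let go, and leave the other things alone.

Things in the scene. Friction and masses are not known exactly. Their poses are not given: they have to be found in the camera images.
- mirror: the blue hand mirror, a loose rigid piece of about 130 g lying glass up: a flat round head 72 mm across with a bright glass disc, and a straight handle 22 mm wide that ends 144 mm from the head's centre; 12 mm thick all over. Origin at the centre of the head's underside; x points from the handle to the head, z up out of the glass
- mirror_head (a point): centre of the blue mirror's head, half-way up (6 mm above its underside)
- mirror_grip (a point): a good place to pinch the blue mirror's handle across its 22 mm width: on the handle's middle line, 112 mm from the head's centre, half-way up. Same axes as the mirror
- clamp_seat (a point): point on the top face of the clamping board exactly below the clamp screw's axis: the head's centre lies here when home against both V stops. x points from the clamp's open side into the V (the way the mirror is slid in, handle trailing), z up. The plywood board is 18 mm high and reaches 155 mm from here to the open side, 80 mm to either side
- station: the clamping station: board with a green screw clamp bolted on; origin at table level below the screw's axis, x as clamp_seat. Its spine stands 72 to 96 mm beyond the axis, its arm (top 116 mm above the table) reaches over to the screw. Open side clear. The bar takes a steady 0.25 N m running free (5.6 N pushing 45 mm from the axis); snug is about 0.38 N m (8.4 N); the glass cracks at 0.49 N m
- vstop: the two light wooden stop blocks, 10 mm high, set at right angles as a V that opens towards the clamp's open side; origin on the board's top face below the screw's axis (as clamp_seat)
- tbar: the T-bar on top of the screw: level steel bar 10 mm thick, 110 mm long, 16 mm ball ends (outermost 63 mm from the axis), hub 22 mm across and 26 mm high. Origin on the axis at the bar's mid-height, about 160 mm above the table at first; x along the bar. Nothing above it, 35 mm free below. Clockwise seen from above drives the pad down, 8 mm a turn; bar and screw go down together
- spindle: the screw with the T-bar on top and, at its foot, a black rubber pad in a steel cup (does not turn); origin as the T-bar's. The pad hangs less than 1 cm above a seated mirror's glass (0.5 to 1.2 turns); how far exactly is not measured. Only about a fifth of a turn lies between first touch and cracked glass. It stays where it is left; closed fingers behind one arm of the bar can push it round
- white_mirror: a finished white hand mirror of the same shape; leave it
- spare_clamp: a loose green G-clamp lying flat on the table, about 100 x 150 mm; leave it. Origin near its middle
- gel_bottle: white pump bottle, 64 mm across and 183 mm high; leave it. Origin at the centre of its underside
- spool: spool of blue filament lying flat, 170 mm across, 48 mm high; leave it. Origin at the centre of its underside
- screwdriver: a loose screwdriver on the table; leave it
- glue: small glue bottle with orange cap, 40 mm across, 110 mm high; leave it. Origin at the centre of its underside
Mind the look-alikes: they are no part of the job. Leave any brown or purple look-alike of the mirror alone.

How it is judged:
By the outcome, as a careful person would: the job done as asked, in the order asked, and still so for the second after the job is handed in, with the robot touching nothing.
It also fails if it takes over 72 s, if anything falls off the work surface, if the arm or the gripper's body presses on something with over 40 N, if the wrist force passes 120 N, or if a joint passes its speed limit or range.

## Working session

There is one attempt and no reset: what is moved stays moved. The work goes in short steps, Python scripts to look and compute and a tool call to move; the robot and the scene stay as the last step left them, time stands still between calls to the robot, and variables do not carry over. Pictures are saved under pics/ and viewed, about 8 in all and at most 12, crops included, and the job is handed in when it is done.

Besides the shell and the picture viewer there is one more tool, called after ">>>" as name(argument=value, ...) on one line, values as JSON. servo_tool: Moves the arm, as the interface text tells. Its arguments: {"type":"object","properties":{"targets":{"type":"array"},"squeeze":{"type":"number"}},"required":["targets"]}

```bash
mkdir -p pics
cat > h.py <<'E'
import numpy as np, cv2
from plant import r
def cap(n,fn=None):
    c=r.get_calibration(n); im=r.capture(n)
    if fn: cv2.imwrite('pics/'+fn,im)
    return im,c
def ray(c,uv):
    K=np.array(c['K']);T=np.array(c['extrinsics']);k1=c['k1']
    d=np.array([(uv[0]-K[0,2])/K[0,0],(uv[1]-K[1,2])/K[1,1]]);p=d.copy()
    for _ in range(20): p=d/(1+k1*(p@p))
    return T[:3,3],T[:3,:3]@np.array([p[0],p[1],1])
def onz(c,uv,z):
    o,d=ray(c,uv); return o+d*(z-o[2])/d[2]
def proj(c,P):
    K=np.array(c['K']);T=np.array(c['extrinsics'])
    q=T[:3,:3].T@(np.array(P)-T[:3,3]); p=q[:2]/q[2]; p=p*(1+c['k1']*(p@p))
    return np.array([K[0,0]*p[0]+K[0,2],K[1,1]*p[1]+K[1,2]])
E
python3 - <<'E'
from h import *
ims=[]
for n in ['scene','side']:
    im,c=cap(n); ims.append(im); print(n,np.round(c['extrinsics'],3).tolist())
    for t in ['mirror','station','tbar','vstop','spindle']:
        for o in r.cut_out(t,n):
            m=o['mask'];ys,xs=np.nonzero(m); print(t,round(o['p'],2),np.round(o['extent']),xs.mean().round(1),ys.mean().round(1),im[m].mean(0).round())
cv2.imwrite('pics/s1.png',ims[0]);cv2.imwrite('pics/s2.png',ims[1])
print(r.get_state(),r.grasp_offset)
E
```

```text
scene [[-0.815, 0.329, -0.477, 1.193], [0.579, 0.479, -0.66, 0.991], [0.012, -0.814, -0.581, 0.971], [0.0, 0.0, 0.0, 1.0]]
mirror 0.92 [269. 217. 329. 239.] 306.0 228.5 [28. 49. 76.]
mirror 0.91 [298. 253. 358. 287.] 321.2 269.4 [157. 123.  97.]
mirror 0.8 [351. 218. 412. 239.] 372.7 228.0 [115.  53.  94.]
station 0.93 [158. 173. 258. 255.] 202.9 217.7 [ 65.  97. 111.]
tbar 0.52 [184. 172. 217. 188.] 199.0 180.3 [82. 85. 86.]
vstop 0.52 [179. 210. 206. 233.] 190.4 223.2 [ 59.  97. 119.]
spindle 0.55 [184. 176. 218. 217.] 198.5 191.4 [73. 78. 80.]
side [[0.759, -0.47, 0.452, 0.036], [-0.651, -0.532, 0.541, -0.523], [-0.014, -0.704, -0.71, 0.858], [0.0, 0.0, 0.0, 1.0]]
mirror 0.74 [108. 205. 164. 224.] 140.8 214.5 [97. 63. 87.]
mirror 0.58 [167. 162. 216. 191.] 194.1 175.0 [120. 100.  91.]
station 0.55 [256. 163. 343. 248.] 299.8 206.1 [ 72.  96. 111.]
tbar 0.57 [288. 162. 328. 176.] 309.5 168.3 [74. 76. 79.]
tbar 0.57 [363. 201. 396. 255.] 379.5 228.2 [ 91. 100. 101.]
vstop 0.62 [293. 185. 322. 209.] 313.5 198.9 [ 67.  95. 114.]
vstop 0.23 [398. 270. 429. 305.] 412.4 288.1 [63. 77. 79.]
vstop 0.2 [185. 128. 215. 152.] 202.0 139.5 [72. 82. 74.]
spindle 0.69 [290. 164. 330. 203.] 309.2 177.0 [66. 68. 71.]
{'time_s': 0.6, 'joints': array([ 1.65058114e+01,  2.05437535e+01,  6.82105732e-01, -2.33679733e-03,
       -7.01347251e+01, -1.65063387e+01]), 'qd': array([ 0.10654719,  0.01358249, -0.0473754 , -0.05963284,  0.05256751,
        0.07535178]), 'joint_torque': array([-4.22953071e-04, -5.81988394e+01,  2.93180698e+01,  6.99968487e+00,
        1.24106021e-02, -2.89451168e-05]), 'tcp_pos': array([ 6.74979227e-01, -1.60614284e-05,  2.26584448e-01]), 'eef_rot': array([-1.79997147e+02,  3.13777995e-03, -9.00013212e+01]), 'contact_force': array([ 0.08496957,  0.43324368, -0.35897932]), 'moment': array([-0.0319731 , -0.0363512 , -0.01870721]), 'gripper_width': 0.08761460794230626} -0.0188
```

View pics/s1.png

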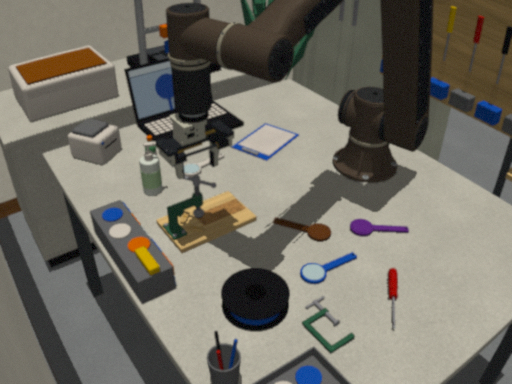

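View pics/s2.png

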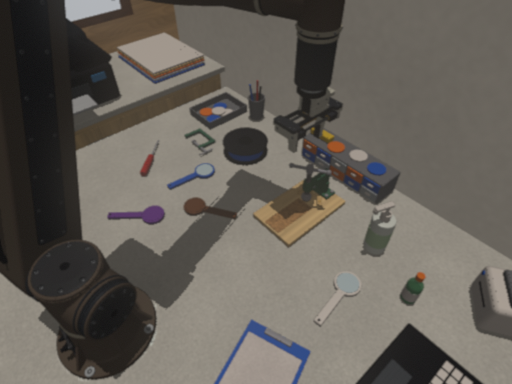

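Candidates for the mirror in scene: brown (318,231), purple (361,228) and blue with a bright glass (314,271). In side, the white one is at (345,285). I choose the blue one at scene (314,271) / side (204,171). Next I'll measure it and check it in a crop.

```bash
cat > m.py <<'E'
from h import *
I={};C={}
for n in ['scene','side']: I[n],C[n]=cap(n)
for n,i in (('scene',None),('side',None)):
    for o in r.cut_out('mirror',n):
        m=o['mask']; b=I[n][m].mean(0)
        if not(b[0]>b[2]+20 and b[0]>b[1]+10): continue
        ys,xs=np.nonzero(m); P=np.array([onz(C[n],p,.010)[:2] for p in np.c_[xs,ys]])
        mu=P.mean(0); w,v=np.linalg.eigh(np.cov((P-mu).T)); a=v[:,1]
        t=(P-mu)@a; 
        if abs(t.min())<abs(t.max()): pass
        # head side: wider
        wid=lambda s:np.ptp((P-mu)[s]@v[:,0])
        if wid(t<0)>wid(t>0): a=-a;t=-t
        print(n,'mirror len',np.ptp(t),'head',mu+a*(t.max()-.036),'head from end',mu+a*(t.min()+.144),'yaw',np.degrees(np.arctan2(a[1],a[0])))
    for k,z in (('tbar',.16),):
        for o in r.cut_out(k,n):
            ys,xs=np.nonzero(o['mask']); P=np.array([onz(C[n],p,z)[:2] for p in np.c_[xs,ys]]); mu=P.mean(0);w,v=np.linalg.eigh(np.cov((P-mu).T)); a=v[:,1]
            print(n,k,mu,'yaw',np.degrees(np.arctan2(a[1],a[0])),np.ptp((P-mu)@a))
A=cv2.resize(I['scene'][165:295,150:365],None,fx=3.7,fy=3.7,interpolation=cv2.INTER_CUBIC)[:300*2]
cv2.imwrite('pics/c1.png',A)
B=cv2.resize(I['side'][150:250,160:350],None,fx=4.2,fy=4.2,interpolation=cv2.INTER_CUBIC)
cv2.imwrite('pics/c2.png',B)
E
python3 m.py
```

```text
scene mirror len 0.1757811794264757 head [0.27155823 0.25556241] head from end [0.27484968 0.25292333] yaw -38.72261463260942
scene tbar [ 0.64742326 -0.03668821] yaw 116.44187049385131 0.0886976007158761
side mirror len 0.17825362424269559 head [0.50998763 0.31239595] head from end [0.51172817 0.31225328] yaw -4.686057184967168
side tbar [ 0.66621937 -0.03735484] yaw 121.33838214573082 0.11655680203153718
side tbar [0.59112205 0.17387833] yaw 50.58494334397277 0.1994140929846318
```

View pics/c1.png

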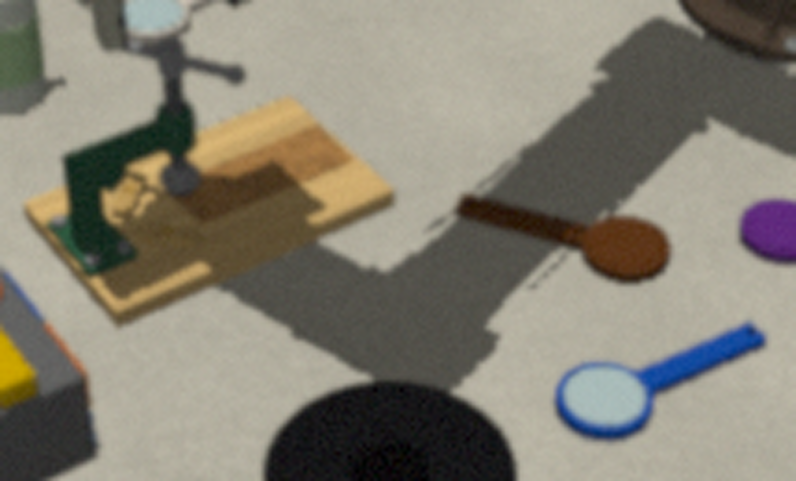

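View pics/c2.png

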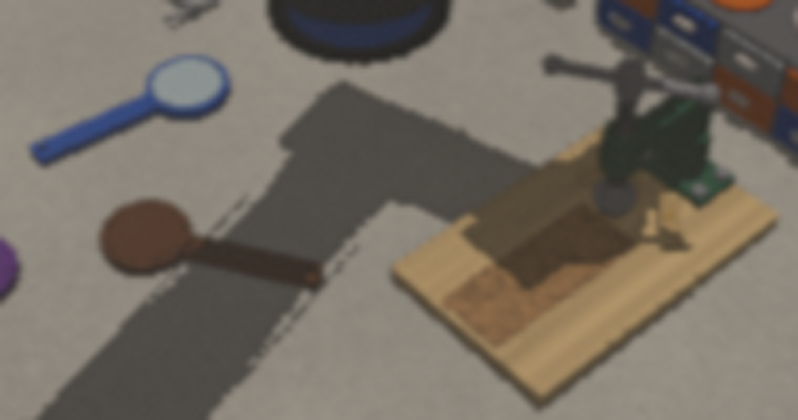

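The crops show the blue mirror glass up: scene crop head (604,398), handle end (757,335). The clamp's open side faces the right edge of the board in scene (corners (287,98) and (392,195)), and the pad is at about (181,178).

```bash
cat > m2.py <<'E'
from h import *
C={n:r.get_calibration(n) for n in('scene','side')}
I={n:cv2.imread('pics/'+f) for n,f in(('scene','s1.png'),('side','s2.png'))}
from scipy.optimize import least_squares
# mirror fit by mask: blue + glass (fill)
for n,(x0,y0,x1,y1) in (('scene',(296,248,362,290)),('side',(163,158,220,193))):
    im=I[n].astype(int); m=np.zeros(im.shape[:2],np.uint8); m[y0:y1,x0:x1]=((im[...,0]>im[...,2]+18))[y0:y1,x0:x1]
    cs,_=cv2.findContours(m,cv2.RETR_EXTERNAL,2); c=max(cs,key=cv2.contourArea); f=np.zeros_like(m); cv2.drawContours(f,[c],-1,1,-1)
    ys,xs=np.nonzero(f); P=np.array([onz(C[n],p,.008)[:2] for p in np.c_[xs,ys]])
    mu=P.mean(0);w,v=np.linalg.eigh(np.cov((P-mu).T));a=v[:,1];t=(P-mu)@a
    if abs(t.min())<abs(t.max()): a=-a;t=-t
    yaw=np.degrees(np.arctan2(a[1],a[0]))
    print(n,len(xs),'len',np.ptp(t),'head',mu+a*(t.max()-.036),mu+a*(t.min()+.144),'grip',mu+a*(t.min()+.032),'yaw',yaw)
cr={'scene':[(227.6,191.5),(256,217.7),(182.4,252.3),(157.3,221.8)],'side':[(253.6,214.8),(288.8,245.7),(345,201.7)]}
for n in cr:
    for p in cr[n]: print(n,p,onz(C[n],p,.018)[:2].round(4))
def tri(a,b):
    o1,d1=ray(C['scene'],a);o2,d2=ray(C['side'],b)
    s=np.linalg.lstsq(np.c_[d1,-d2],o2-o1,rcond=None)[0]; return (o1+d1*s[0]).round(4),(o2+d2*s[1]).round(4)
print('pad',tri((199,213),(306,196)))
print('pad z.04',onz(C['scene'],(199,213),.042),onz(C['side'],(306,196),.042))
print('hub z.16',onz(C['side'],(160+630/4.2,150+75/4.2),.16),onz(C['scene'],(150+170/3.7,165+58/3.7),.16))
print('ball L side',onz(C['side'],(160+552/4.2,150+65/4.2),.16),'ball R side',onz(C['side'],(160+714/4.2,150+90/4.2),.16),'ball scene',onz(C['scene'],(150+235/3.7,165+75/3.7),.16))
E
python3 m2.py
```

```text
scene 721 len 0.18268739913800788 head [0.51384127 0.31277834] [0.51116326 0.31300283] grip [0.39955471 0.32235862] yaw -4.791719069182261
side 259 len 0.1806683595598359 head [0.40574913 0.32418285] [0.40641019 0.32408437] grip [0.51718767 0.30758133] yaw 171.52669857943854
scene (227.6, 191.5) [ 0.5091 -0.1162]
scene (256, 217.7) [0.5107 0.0445]
scene (182.4, 252.3) [0.767  0.0529]
scene (157.3, 221.8) [ 0.7657 -0.1063]
side (253.6, 214.8) [0.5024 0.0293]
side (288.8, 245.7) [ 0.502  -0.1268]
side (345, 201.7) [ 0.7603 -0.1234]
pad (array([ 0.6582, -0.039 ,  0.0479]), array([ 0.6611, -0.0412,  0.0487]))
pad z.04 [ 0.6548382  -0.04554194  0.042     ] [ 0.6662893  -0.03721141  0.042     ]
hub z.16 [ 0.66837313 -0.03606836  0.16      ] [ 0.65700718 -0.04575168  0.16      ]
ball L side [0.63492093 0.00780169 0.16      ] ball R side [ 0.7004211 -0.0853898  0.16     ] ball scene [0.62757745 0.00159779 0.16      ]
```

Run:
```python
from h import *
im,c=cap('wrist','w1.png')
print(np.round(c['extrinsics'],3).tolist(),np.round(c['K'],1).tolist(),c['k1'])
for t in ['station','tbar','vstop','spindle']:
  for o in r.cut_out(t,'wrist'): print(t,round(o['p'],2),np.round(o['extent']))
```

```text
[[-1.0, 0.002, -0.0, 0.674], [0.001, 0.954, 0.299, -0.082], [0.001, 0.299, -0.954, 0.384], [0.0, 0.0, 0.0, 1.0]] [[279.6, 0.0, 255.8], [0.0, 279.6, 192.6], [0.0, 0.0, 1.0]] -0.03632720635560184
tbar 0.66 [226.  83. 317. 222.]
vstop 0.81 [225.  91. 261. 174.]
spindle 0.89 [228.  87. 320. 226.]
```

View pics/w1.png

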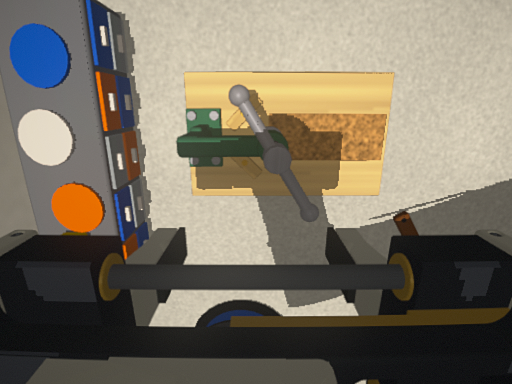

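The wrist view shows the board corners (184,72), (394,73), (380,195) and (192,195), the T-bar balls (239,95) and (310,212), the hub (277,157) and the V behind the arm near (240,150).

Run:
```python
from h import *
c=r.get_calibration('wrist')
for p in [(184,72),(394,73),(380,195),(192,195)]: print(p,onz(c,p,.018)[:2].round(4))
for p in [(239,95),(310,212)]: print(p,onz(c,p,.16)[:2].round(4))
print('hub top',onz(c,(278,160),.173)[:2].round(4))
im=cv2.imread('pics/w1.png')
A=cv2.resize(im[65:230,170:400],None,fx=3.4,fy=3.4,interpolation=cv2.INTER_CUBIC)
cv2.imwrite('pics/w1c.png',np.clip(A.astype(float)*1.3,0,255).astype(np.uint8))
```

```text
(184, 72) [ 0.7616 -0.1215]
(394, 73) [ 0.5044 -0.121 ]
(380, 195) [0.5021 0.0364]
(192, 195) [0.7623 0.036 ]
(239, 95) [ 0.6871 -0.0897]
(310, 212) [0.6278 0.0057]
hub top [ 0.6574 -0.042 ]
```

View pics/w1c.png

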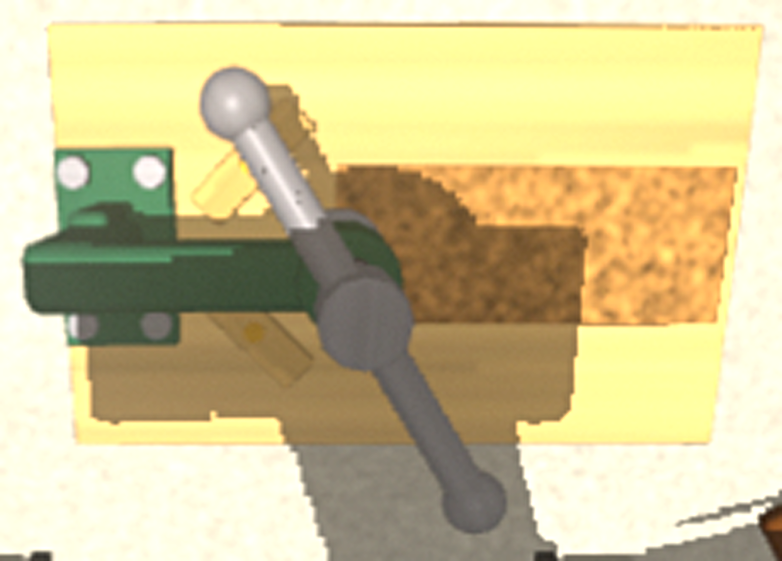

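>>> servo_tool(targets=[{"dx": -3, "dy": 3.3, "spin": -0.12, "grip": 100}, {"dx": -6, "dy": 6.6, "spin": -0.24, "grip": 100}, {"dx": -9, "dy": 9.9, "spin": -0.36, "grip": 100}, {"dx": -12, "dy": 13.2, "spin": -0.48, "grip": 100}, {"dx": -15, "dy": 16.5, "spin": -0.6, "grip": 100}, {"dx": -18, "dy": 19.8, "spin": -0.72, "grip": 100}, {"dx": -21, "dy": 23.1, "spin": -0.84, "grip": 100}, {"dx": -24, "dy": 26.4, "spin": -0.96, "grip": 100}, {"dx": -26.5, "dy": 29.7, "spin": -1.08, "grip": 100}, {"dx": -28.3, "dy": 32.3, "spin": -1.2, "grip": 100}])

```text
validation failed for argument at $.ta...
```

>>> servo_tool(targets=[{"dz": -2, "spin": -0.12, "grip": 100}, {"dz": -4, "spin": -0.24, "grip": 100}, {"dz": -6, "spin": -0.36, "grip": 100}, {"dz": -8, "spin": -0.45, "grip": 100}, {"dz": -9, "spin": -0.45, "grip": 90}, {"dz": -10, "spin": -0.45, "grip": 80}, {"dz": -11, "spin": -0.45, "grip": 70}, {"dz": -11, "spin": -0.45, "grip": 70}, {"dz": -11, "spin": -0.45, "grip": 70}, {"dz": -11, "spin": -0.45, "grip": 70}])

```text
validation failed for argument at $.ta...
```

Run:
```python
from h import *
s=r.get_state(); print(s['time_s'],s['tcp_pos'],s['eef_rot'],s['gripper_width'],s['joints'].round(1),s['contact_force'])
im,c=cap('wrist','w2.png')
for o in r.cut_out('mirror','wrist'): print(o['p'],o['extent'])
p=s['tcp_pos'].copy(); print('tcp px',proj(c,[p[0],p[1],.012]))
h=np.array([.512,.3128]);a=np.array([.9965,-.0837])
for d in (36,0,-36,-120,-144): print(d,proj(c,[*(h+a*d/1000),.012]).round(1))
```

```text
1.15 [ 6.74993119e-01 -1.37972233e-05  2.26576157e-01] [-1.79997509e+02  2.41368081e-04 -8.99993639e+01] 0.08745616377146838 [ 16.5  20.5   0.7   0.  -70.1 -16.5] [ 0.56132247 -0.53886143  0.48066395]
0.8 [396.3, 209.6, 418.8, 236.1]
tcp px [255.28779869 168.33334315]
36 [329.9 345.8]
0 [350.4 346.8]
-36 [370.8 347.8]
-120 [417.4 349.8]
-144 [430.5 350.3]
```

View pics/w2.png

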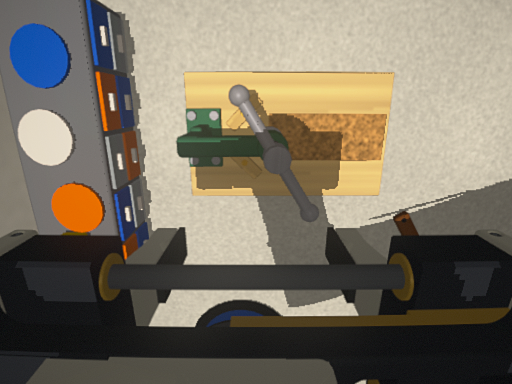

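The moves were refused, so the picture is the same as before. I'll give all the keys in every row.

>>> servo_tool(targets=[{"dx": -3, "dy": 3.3, "dz": 0, "spin": -0.12, "grip": 100}, {"dx": -6, "dy": 6.6, "dz": 0, "spin": -0.24, "grip": 100}, {"dx": -9, "dy": 9.9, "dz": 0, "spin": -0.36, "grip": 100}, {"dx": -12, "dy": 13.2, "dz": 0, "spin": -0.48, "grip": 100}, {"dx": -15, "dy": 16.5, "dz": 0, "spin": -0.6, "grip": 100}, {"dx": -18, "dy": 19.8, "dz": 0, "spin": -0.72, "grip": 100}, {"dx": -21, "dy": 23.1, "dz": 0, "spin": -0.84, "grip": 100}, {"dx": -24, "dy": 26.4, "dz": 0, "spin": -0.96, "grip": 100}, {"dx": -26.5, "dy": 29.7, "dz": 0, "spin": -1.08, "grip": 100}, {"dx": -28.3, "dy": 32.3, "dz": 0, "spin": -1.2, "grip": 100}])

```text
time_s: 2.08
tcp_pos: [0.4194, 0.2876, 0.227]
eef_rot: [180.0, 0.0, -155.2]
contact_force: [0.4, 0.6, -0.3]
gripper_width: 0.088
```

>>> servo_tool(targets=[{"dx": 0, "dy": 0, "dz": -1, "spin": -0.12, "grip": 100}, {"dx": 0, "dy": 0, "dz": -3, "spin": -0.24, "grip": 100}, {"dx": 0, "dy": 0, "dz": -5, "spin": -0.36, "grip": 100}, {"dx": 0, "dy": 0, "dz": -7, "spin": -0.45, "grip": 90}, {"dx": 0, "dy": 0, "dz": -9, "spin": -0.45, "grip": 80}, {"dx": 0, "dy": 0, "dz": -10, "spin": -0.45, "grip": 70}, {"dx": 0, "dy": 0, "dz": -11, "spin": -0.45, "grip": 70}, {"dx": 0, "dy": 0, "dz": -11, "spin": -0.45, "grip": 70}, {"dx": 0, "dy": 0, "dz": -11, "spin": -0.45, "grip": 70}, {"dx": 0, "dy": 0, "dz": -11, "spin": -0.45, "grip": 70}])

```text
time_s: 2.92
tcp_pos: [0.4214, 0.2871, 0.1175]
eef_rot: [179.9, 0.1, 179.3]
contact_force: [0.4, 0.2, 0.5]
gripper_width: 0.0613
```

Run:
```python
from h import *
s=r.get_state(); print(s['time_s'],s['tcp_pos'],s['eef_rot'],s['gripper_width'],s['joints'].round(1),s['contact_force'])
im,c=cap('wrist','w3.png')
for o in r.cut_out('mirror','wrist'): print(o['p'],o['extent'])
p=s['tcp_pos'].copy(); print('tcp px',proj(c,[p[0],p[1],.012]))
h=np.array([.512,.3128]);a=np.array([.9965,-.0837])
for d in (36,0,-36,-120,-144): print(d,proj(c,[*(h+a*d/1000),.012]).round(1))
```

```text
2.9167 [0.42135616 0.28711217 0.11754077] [1.79942703e+02 5.91555551e-02 1.79301325e+02] 0.06132602012988436 [  56.4   10.9  -28.5    0.   -50.5 -147.1] [0.399495   0.16037785 0.53231127]
0.91 [251.5, 134.8, 310.3, 298.9]
0.91 [47.6, 120.1, 198.9, 236.0]
0.82 [167.3, 0.0, 252.6, 62.8]
tcp px [256.67467917 191.99255077]
36 [278.2 298.9]
0 [281.4 271.4]
-36 [284.8 241.6]
-120 [293.7 162.6]
-144 [296.5 137.2]
```

View pics/w3.png

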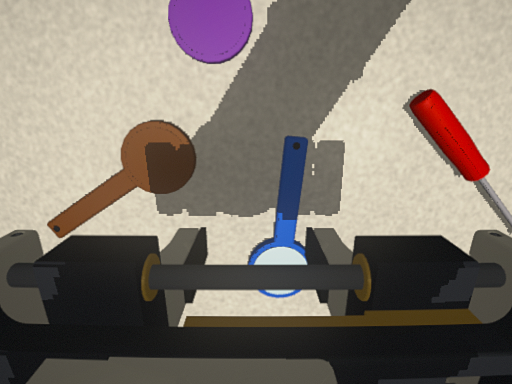

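The wrist view shows the blue mirror's handle end at (296,140) and its head at (280,268), glass up, matching my projections. Brown is at (155,160) and purple at (210,20).

>>> servo_tool(targets=[{"dx": -1.5, "dy": 1.8, "dz": -1.5, "spin": -0.07, "grip": 70}, {"dx": -2.9, "dy": 3.6, "dz": -3.5, "spin": -0.07, "grip": 70}, {"dx": -2.9, "dy": 3.6, "dz": -6, "spin": -0.07, "grip": 70}, {"dx": -2.9, "dy": 3.6, "dz": -8.5, "spin": -0.07, "grip": 70}, {"dx": -2.9, "dy": 3.6, "dz": -10, "spin": -0.07, "grip": 70}, {"dx": -2.9, "dy": 3.6, "dz": -10.9, "spin": -0.07, "grip": 70}, {"dx": -2.9, "dy": 3.6, "dz": -11.4, "spin": -0.07, "grip": 60}, {"dx": -2.9, "dy": 3.6, "dz": -11.4, "spin": -0.07, "grip": 40}, {"dx": -2.9, "dy": 3.6, "dz": -11.4, "spin": -0.07, "grip": 30}, {"dx": -2.9, "dy": 3.6, "dz": -11.4, "spin": -0.07, "grip": 15}], squeeze=45)

```text
time_s: 3.85
tcp_pos: [0.3923, 0.3233, 0.0037]
eef_rot: [179.9, 0.1, 175.3]
contact_force: [0.6, -0.1, -0.6]
gripper_width: 0.0401
```

>>> servo_tool(targets=[{"dx": 0, "dy": 0, "dz": 0, "spin": 0, "grip": 10}, {"dx": 0, "dy": 0, "dz": 0, "spin": 0, "grip": 5}, {"dx": 0, "dy": 0, "dz": 0, "spin": 0, "grip": 5}, {"dx": 0, "dy": 0, "dz": 0, "spin": 0, "grip": 5}, {"dx": 0, "dy": 0, "dz": 0, "spin": 0, "grip": 5}, {"dx": 0, "dy": 0, "dz": 0.5, "spin": 0, "grip": 5}, {"dx": 0, "dy": 0, "dz": 1.5, "spin": 0, "grip": 5}, {"dx": 0, "dy": 0, "dz": 3, "spin": 0, "grip": 5}, {"dx": 0, "dy": 0, "dz": 5, "spin": 0, "grip": 5}, {"dx": 0, "dy": 0, "dz": 6, "spin": 0, "grip": 5}])

```text
time_s: 4.68
tcp_pos: [0.3923, 0.3232, 0.065]
eef_rot: [179.9, 0.1, 175.3]
contact_force: [0.8, 0.1, -0.8]
gripper_width: 0.0215
```

Run:
```python
from h import *
s=r.get_state(); print(s['time_s'],s['tcp_pos'],s['eef_rot'],s['gripper_width'],s['contact_force'],s['moment'])
for n in ('side','scene'):
    im,c=cap(n,n+'4.png')
    p=s['tcp_pos']; print(n,proj(c,p),proj(c,[p[0]+.12,p[1]-.01,p[2]]))
    if n=='side': u,v=proj(c,[p[0]+.06,p[1],p[2]]).astype(int); A=im[max(v-60,0):v+60,max(0,u-80):u+80]
    else:
        u,v=proj(c,[p[0]+.06,p[1],p[2]]).astype(int); B=im[max(v-60,0):v+60,max(0,u-80):u+80]
cv2.imwrite('pics/c4.png',cv2.resize(np.hstack([A,B]),None,fx=2.5,fy=2.5,interpolation=cv2.INTER_CUBIC))
```

```text
4.6833 [0.39228129 0.32323963 0.06498148] [1.79899287e+02 6.33607408e-02 1.75286856e+02] 0.021485265067665828 [ 0.80774177  0.07692056 -0.78035661] [ 0.10929125 -0.09820796 -0.02581425]
side [171.07030848 172.00109965] [202.27572056 158.04978968]
scene [350.77377459 241.78229293] [315.10582186 257.41866337]
```

View pics/c4.png

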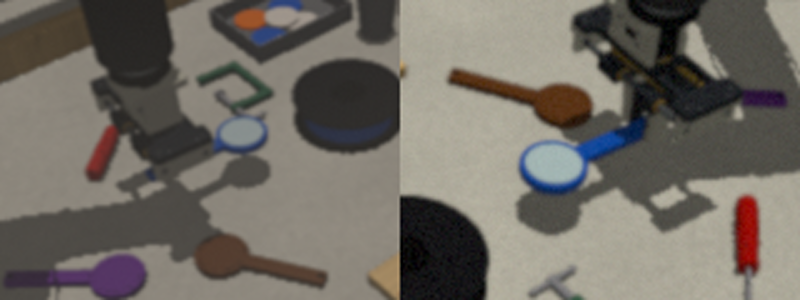

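>>> servo_tool(targets=[{"dx": 0.4, "dy": -1, "dz": 1, "spin": 0, "grip": 5}, {"dx": 1, "dy": -3.5, "dz": 2, "spin": 0.01, "grip": 5}, {"dx": 1.7, "dy": -7, "dz": 3, "spin": 0.02, "grip": 5}, {"dx": 2.4, "dy": -10.5, "dz": 3, "spin": 0.03, "grip": 5}, {"dx": 3.1, "dy": -14, "dz": 3, "spin": 0.04, "grip": 5}, {"dx": 3.8, "dy": -17.5, "dz": 3, "spin": 0.05, "grip": 5}, {"dx": 4.5, "dy": -21, "dz": 3, "spin": 0.06, "grip": 5}, {"dx": 5.2, "dy": -24.5, "dz": 3, "spin": 0.07, "grip": 5}, {"dx": 5.9, "dy": -28, "dz": 3, "spin": 0.08, "grip": 5}, {"dx": 6.5, "dy": -31, "dz": 3, "spin": 0.082, "grip": 5}])

```text
time_s: 5.62
tcp_pos: [0.456, 0.01, 0.0922]
eef_rot: [-180.0, -0.1, 180.0]
contact_force: [0.4, 0.2, -1.1]
gripper_width: 0.0216
```

>>> servo_tool(targets=[{"dx": 0.4, "dy": -2.5, "dz": 0, "spin": 0, "grip": 5}, {"dx": 0.7, "dy": -4.5, "dz": 0, "spin": 0, "grip": 5}, {"dx": 0.8, "dy": -5.5, "dz": 0, "spin": 0, "grip": 5}, {"dx": 0.8, "dy": -5.5, "dz": -1, "spin": 0, "grip": 5}, {"dx": 0.8, "dy": -5.5, "dz": -2.5, "spin": 0, "grip": 5}, {"dx": 0.8, "dy": -5.5, "dz": -4, "spin": 0, "grip": 5}, {"dx": 0.8, "dy": -5.5, "dz": -5, "spin": 0, "grip": 5}, {"dx": 0.8, "dy": -5.5, "dz": -5.5, "spin": 0, "grip": 5}, {"dx": 0.8, "dy": -5.5, "dz": -5.5, "spin": 0, "grip": 5}, {"dx": 0.8, "dy": -5.5, "dz": -5.5, "spin": 0, "grip": 5}])

```text
time_s: 6.45
tcp_pos: [0.4646, -0.0424, 0.0376]
eef_rot: [-180.0, -0.0, 180.0]
contact_force: [0.0, 0.7, -0.4]
gripper_width: 0.0212
```

Run:
```python
from h import *
s=r.get_state(); print(s['time_s'],s['tcp_pos'],s['eef_rot'],s['gripper_width'],s['contact_force'],s['moment'])
im,c=cap('scene','sc5.png'); im2,c2=cap('side','sd5.png')
A=cv2.resize(im[150:270,140:300],None,fx=2.5,fy=2.5,interpolation=cv2.INTER_CUBIC);B=cv2.resize(im2[140:260,220:380],None,fx=2.5,fy=2.5,interpolation=cv2.INTER_CUBIC)
cv2.imwrite('pics/c5.png',np.hstack([A,B]))
```

```text
6.45 [ 0.46464991 -0.04239542  0.03755101] [-1.79979995e+02 -4.34496613e-02  1.79981626e+02] 0.021247178193801404 [ 0.02927112  0.74931567 -0.43223018] [-0.05073194 -0.07319154 -0.04106859]
```

View pics/c5.png

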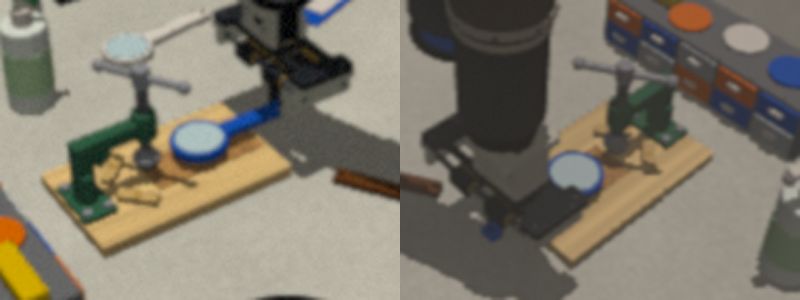

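The mirror hangs level and glass up just over the board, in line with the clamp, its head about 2 cm short of the pad. I'll lower it gently.

>>> servo_tool(targets=[{"dx": 0, "dy": 0, "dz": -0.4, "spin": 0, "grip": 5}, {"dx": 0, "dy": 0, "dz": -0.8, "spin": 0, "grip": 5}, {"dx": 0, "dy": 0, "dz": -1.1, "spin": 0, "grip": 5}, {"dx": 0, "dy": 0, "dz": -1.3, "spin": 0, "grip": 5}, {"dx": 0, "dy": 0, "dz": -1.4, "spin": 0, "grip": 5}, {"dx": 0, "dy": 0, "dz": -1.5, "spin": 0, "grip": 5}, {"dx": 0, "dy": 0, "dz": -1.55, "spin": 0, "grip": 5}, {"dx": 0, "dy": 0, "dz": -1.6, "spin": 0, "grip": 5}, {"dx": 0, "dy": 0, "dz": -1.6, "spin": 0, "grip": 5}, {"dx": 0, "dy": 0, "dz": -1.6, "spin": 0, "grip": 5}])

```text
time_s: 7.38
tcp_pos: [0.4649, -0.0424, 0.0216]
eef_rot: [180.0, 0.0, 180.0]
contact_force: [0.2, 0.0, 0.4]
gripper_width: 0.0213
```

>>> servo_tool(targets=[{"dx": 0, "dy": 0, "dz": -0.05, "spin": 0, "grip": 5}, {"dx": 0.5, "dy": 0, "dz": -0.05, "spin": 0, "grip": 5}, {"dx": 1.2, "dy": 0, "dz": -0.05, "spin": 0, "grip": 5}, {"dx": 2, "dy": 0, "dz": -0.05, "spin": 0, "grip": 5}, {"dx": 2.8, "dy": 0, "dz": -0.05, "spin": 0, "grip": 5}, {"dx": 3.6, "dy": 0, "dz": -0.05, "spin": 0, "grip": 5}, {"dx": 4.3, "dy": 0, "dz": -0.05, "spin": 0, "grip": 5}, {"dx": 4.8, "dy": 0, "dz": -0.05, "spin": 0, "grip": 5}, {"dx": 5.1, "dy": 0, "dz": -0.05, "spin": 0, "grip": 5}, {"dx": 5.3, "dy": 0, "dz": -0.05, "spin": 0, "grip": 5}], squeeze=15)

```text
time_s: 8.22
tcp_pos: [0.5182, -0.0427, 0.0212]
eef_rot: [-180.0, -0.1, 180.0]
contact_force: [-5.6, 0.4, 9.9]
gripper_width: 0.0219
```

>>> servo_tool(targets=[{"dx": 0, "dy": 0, "dz": 0.04, "spin": 0, "grip": 5}, {"dx": 0.1, "dy": 0, "dz": 0.04, "spin": 0, "grip": 5}, {"dx": 0.25, "dy": 0, "dz": 0.04, "spin": 0, "grip": 5}, {"dx": 0.4, "dy": 0, "dz": 0.04, "spin": 0, "grip": 5}, {"dx": 0.55, "dy": 0, "dz": 0.04, "spin": 0, "grip": 5}, {"dx": 0.7, "dy": 0, "dz": 0.04, "spin": 0, "grip": 5}, {"dx": 0.8, "dy": 0, "dz": 0.04, "spin": 0, "grip": 5}, {"dx": 0.9, "dy": 0, "dz": 0.04, "spin": 0, "grip": 5}, {"dx": 1.0, "dy": 0, "dz": 0.04, "spin": 0, "grip": 5}, {"dx": 1.0, "dy": 0, "dz": 0.04, "spin": 0, "grip": 5}])

```text
time_s: 9.05
tcp_pos: [0.5281, -0.0424, 0.0215]
eef_rot: [180.0, 0.0, 180.0]
contact_force: [0.8, 0.1, -0.7]
gripper_width: 0.0222
```

>>> servo_tool(targets=[{"dx": 0.1, "dy": 0, "dz": 0, "spin": 0, "grip": 5}, {"dx": 0.2, "dy": 0, "dz": 0, "spin": 0, "grip": 5}, {"dx": 0.3, "dy": 0, "dz": 0, "spin": 0, "grip": 5}, {"dx": 0.4, "dy": 0, "dz": 0, "spin": 0, "grip": 5}, {"dx": 0.48, "dy": 0, "dz": 0, "spin": 0, "grip": 5}, {"dx": 0.55, "dy": 0, "dz": 0, "spin": 0, "grip": 5}, {"dx": 0.6, "dy": 0, "dz": 0, "spin": 0, "grip": 5}, {"dx": 0.65, "dy": 0, "dz": 0, "spin": 0, "grip": 5}, {"dx": 0.7, "dy": 0, "dz": 0, "spin": 0, "grip": 5}, {"dx": 0.7, "dy": 0, "dz": 0, "spin": 0, "grip": 5}])

```text
time_s: 9.88
tcp_pos: [0.535, -0.0424, 0.0215]
eef_rot: [180.0, 0.0, 180.0]
contact_force: [0.8, -0.6, -1.0]
gripper_width: 0.0217
```

>>> servo_tool(targets=[{"dx": 0.03, "dy": 0, "dz": 0, "spin": 0, "grip": 5}, {"dx": 0.06, "dy": 0, "dz": 0, "spin": 0, "grip": 5}, {"dx": 0.09, "dy": 0, "dz": 0, "spin": 0, "grip": 5}, {"dx": 0.12, "dy": 0, "dz": 0, "spin": 0, "grip": 5}, {"dx": 0.15, "dy": 0, "dz": 0, "spin": 0, "grip": 5}, {"dx": 0.18, "dy": 0, "dz": 0, "spin": 0, "grip": 5}, {"dx": 0.21, "dy": 0, "dz": 0, "spin": 0, "grip": 5}, {"dx": 0.24, "dy": 0, "dz": 0, "spin": 0, "grip": 5}, {"dx": 0.25, "dy": 0, "dz": 0, "spin": 0, "grip": 5}, {"dx": 0.25, "dy": 0, "dz": 0, "spin": 0, "grip": 5}])

```text
time_s: 10.72
tcp_pos: [0.5371, -0.0424, 0.0214]
eef_rot: [-180.0, -0.0, 180.0]
contact_force: [-0.4, -0.3, -0.3]
gripper_width: 0.022
```

>>> servo_tool(targets=[{"dx": 0.03, "dy": 0, "dz": 0, "spin": 0, "grip": 5}, {"dx": 0.06, "dy": 0, "dz": 0, "spin": 0, "grip": 5}, {"dx": 0.09, "dy": 0, "dz": 0, "spin": 0, "grip": 5}, {"dx": 0.12, "dy": 0, "dz": 0, "spin": 0, "grip": 5}, {"dx": 0.15, "dy": 0, "dz": 0, "spin": 0, "grip": 5}, {"dx": 0.18, "dy": 0, "dz": 0, "spin": 0, "grip": 5}, {"dx": 0.2, "dy": 0, "dz": 0, "spin": 0, "grip": 5}, {"dx": 0.2, "dy": 0, "dz": 0, "spin": 0, "grip": 5}, {"dx": 0.2, "dy": 0, "dz": 0, "spin": 0, "grip": 5}, {"dx": 0.2, "dy": 0, "dz": 0, "spin": 0, "grip": 5}])

```text
time_s: 11.55
tcp_pos: [0.5373, -0.0426, 0.0212]
eef_rot: [-180.0, -0.2, 179.9]
contact_force: [-7.6, 1.9, 4.9]
gripper_width: 0.0215
```

>>> servo_tool(targets=[{"dx": 0, "dy": 0.02, "dz": 0.02, "spin": 0, "grip": 5}, {"dx": 0, "dy": 0.04, "dz": 0.04, "spin": 0, "grip": 5}, {"dx": 0, "dy": 0.06, "dz": 0.04, "spin": 0, "grip": 5}, {"dx": 0, "dy": 0.08, "dz": 0.04, "spin": 0, "grip": 5}, {"dx": 0, "dy": 0.08, "dz": 0.04, "spin": 0, "grip": 5}, {"dx": 0, "dy": 0.08, "dz": 0.04, "spin": 0, "grip": 5}, {"dx": 0, "dy": 0.08, "dz": 0.04, "spin": 0, "grip": 5}, {"dx": 0, "dy": 0.08, "dz": 0.04, "spin": 0, "grip": 5}, {"dx": 0, "dy": 0.08, "dz": 0.04, "spin": 0, "grip": 5}, {"dx": 0, "dy": 0.08, "dz": 0.04, "spin": 0, "grip": 5}])

```text
time_s: 12.38
tcp_pos: [0.538, -0.0418, 0.0214]
eef_rot: [-180.0, -0.1, 179.9]
contact_force: [-5.3, 2.6, -0.1]
gripper_width: 0.022
```

>>> servo_tool(targets=[{"dx": 0, "dy": 0.02, "dz": 0, "spin": 0, "grip": 5}, {"dx": 0, "dy": 0.04, "dz": 0, "spin": 0, "grip": 5}, {"dx": 0, "dy": 0.06, "dz": 0, "spin": 0, "grip": 5}, {"dx": 0, "dy": 0.08, "dz": 0, "spin": 0, "grip": 5}, {"dx": 0, "dy": 0.1, "dz": 0, "spin": 0, "grip": 5}, {"dx": 0, "dy": 0.12, "dz": 0, "spin": 0, "grip": 5}, {"dx": 0, "dy": 0.12, "dz": 0, "spin": 0, "grip": 5}, {"dx": 0, "dy": 0.12, "dz": 0, "spin": 0, "grip": 5}, {"dx": 0, "dy": 0.12, "dz": 0, "spin": 0, "grip": 5}, {"dx": 0, "dy": 0.12, "dz": 0, "spin": 0, "grip": 5}])

```text
time_s: 13.22
tcp_pos: [0.5382, -0.0409, 0.0215]
eef_rot: [-180.0, -0.1, 179.9]
contact_force: [-5.1, -1.3, -0.1]
gripper_width: 0.0219
```

>>> servo_tool(targets=[{"dx": 0.02, "dy": -0.01, "dz": 0, "spin": 0, "grip": 5}, {"dx": 0.04, "dy": -0.02, "dz": 0, "spin": 0, "grip": 5}, {"dx": 0.06, "dy": -0.03, "dz": 0, "spin": 0, "grip": 5}, {"dx": 0.08, "dy": -0.03, "dz": 0, "spin": 0, "grip": 5}, {"dx": 0.08, "dy": -0.03, "dz": 0, "spin": 0, "grip": 5}, {"dx": 0.08, "dy": -0.03, "dz": 0, "spin": 0, "grip": 5}, {"dx": 0.08, "dy": -0.03, "dz": 0, "spin": 0, "grip": 5}, {"dx": 0.08, "dy": -0.03, "dz": 0, "spin": 0, "grip": 5}, {"dx": 0.08, "dy": -0.03, "dz": 0, "spin": 0, "grip": 5}, {"dx": 0.08, "dy": -0.03, "dz": 0, "spin": 0, "grip": 5}])

```text
time_s: 14.05
tcp_pos: [0.5383, -0.0412, 0.0213]
eef_rot: [-180.0, -0.2, 179.9]
contact_force: [-6.2, 0.2, 0.4]
gripper_width: 0.0216
```

Fx grows while x stalls, and Fy is balanced, so the head is home on both stops. I'll relax and release.

>>> servo_tool(targets=[{"dx": -0.05, "dy": 0, "dz": 0, "spin": 0, "grip": 5}, {"dx": -0.1, "dy": 0, "dz": 0, "spin": 0, "grip": 5}, {"dx": -0.12, "dy": 0, "dz": 0, "spin": 0, "grip": 5}, {"dx": -0.12, "dy": 0, "dz": 0, "spin": 0, "grip": 30}, {"dx": -0.12, "dy": 0, "dz": 0, "spin": 0, "grip": 45}, {"dx": -0.12, "dy": 0, "dz": 0, "spin": 0, "grip": 60}, {"dx": -0.12, "dy": 0, "dz": 0, "spin": 0, "grip": 70}, {"dx": -0.12, "dy": 0, "dz": 0.5, "spin": 0, "grip": 70}, {"dx": -0.12, "dy": 0, "dz": 1.5, "spin": 0, "grip": 70}, {"dx": -0.12, "dy": 0, "dz": 3, "spin": 0, "grip": 70}])

```text
time_s: 14.88
tcp_pos: [0.5384, -0.0408, 0.052]
eef_rot: [-180.0, -0.1, 180.0]
contact_force: [-0.1, 0.6, -0.5]
gripper_width: 0.0589
```

>>> servo_tool(targets=[{"dx": -0.5, "dy": 0, "dz": 2, "spin": 0.12, "grip": 70}, {"dx": -1, "dy": 0, "dz": 5, "spin": 0.24, "grip": 40}, {"dx": -1, "dy": 0, "dz": 7.5, "spin": 0.36, "grip": 20}, {"dx": -1, "dy": 0, "dz": 8.7, "spin": 0.48, "grip": 0}, {"dx": -1, "dy": 0, "dz": 8.7, "spin": 0.6, "grip": 0}, {"dx": -1, "dy": 0, "dz": 8.7, "spin": 0.72, "grip": 0}, {"dx": -1, "dy": 0, "dz": 8.7, "spin": 0.84, "grip": 0}, {"dx": -1, "dy": 0, "dz": 8.7, "spin": 0.96, "grip": 0}, {"dx": -1, "dy": 0, "dz": 8.7, "spin": 1.08, "grip": 0}, {"dx": -1, "dy": 0, "dz": 8.7, "spin": 1.2, "grip": 0}], squeeze=30)

```text
time_s: 15.72
tcp_pos: [0.5292, -0.0407, 0.1401]
eef_rot: [-179.9, 0.0, -110.9]
contact_force: [-0.4, 0.1, 1.5]
gripper_width: 0.0069
```

>>> servo_tool(targets=[{"dx": 0, "dy": 0, "dz": 0, "spin": 0.12, "grip": 0}, {"dx": 0, "dy": 0, "dz": 0, "spin": 0.24, "grip": 0}, {"dx": 0, "dy": 0, "dz": 0, "spin": 0.36, "grip": 0}, {"dx": 0, "dy": 0, "dz": 0, "spin": 0.48, "grip": 0}, {"dx": 0, "dy": 0, "dz": 0, "spin": 0.6, "grip": 0}, {"dx": 1.5, "dy": 0, "dz": 0, "spin": 0.72, "grip": 0}, {"dx": 3, "dy": 0.5, "dz": 0, "spin": 0.84, "grip": 0}, {"dx": 4.5, "dy": 1, "dz": 0, "spin": 0.93, "grip": 0}, {"dx": 5.5, "dy": 1.1, "dz": 0, "spin": 0.93, "grip": 0}, {"dx": 5.5, "dy": 1.1, "dz": 0, "spin": 0.93, "grip": 0}])

```text
time_s: 16.55
tcp_pos: [0.5858, -0.0294, 0.1395]
eef_rot: [-179.9, -0.0, -58.1]
contact_force: [0.5, 0.3, 0.3]
gripper_width: 0.0006
```

Run:
```python
from h import *
s=r.get_state(); print(s['time_s'],s['tcp_pos'],s['eef_rot'],s['gripper_width'],s['joints'].round(1),s['contact_force'],s['moment'])
im,c=cap('scene','sc6.png');im2,c2=cap('wrist','w6.png')
A=cv2.resize(im[130:270,140:300],(400,350),interpolation=cv2.INTER_CUBIC);B=cv2.resize(im2,(400,300));B=cv2.copyMakeBorder(B,0,50,0,0,0)
cv2.imwrite('pics/c6.png',np.hstack([A,B]))
```

```text
16.55 [ 0.58578667 -0.02938051  0.13949304] [-1.79936401e+02 -4.42371948e-02 -5.81320235e+01] 0.0005851018489732359 [ 16.2  16.3 -17.6   0.  -56.   15.6] [0.45517725 0.29651983 0.32634508] [-0.037462   -0.02194367  0.00776227]
```

View pics/c6.png

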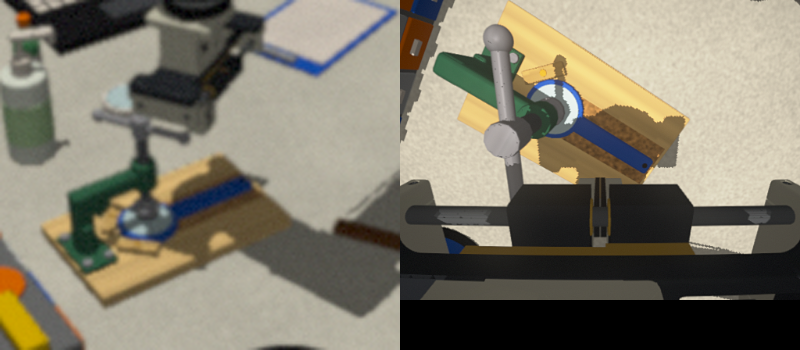

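The view shows the mirror head seated under the pad with its handle trailing out. The closed fingers stand beside the near arm of the bar, on the correct side. I'll approach until contact.

>>> servo_tool(targets=[{"dx": 0.5, "dy": 0, "dz": 0, "spin": 0, "grip": 0}, {"dx": 1.2, "dy": 0.1, "dz": 0, "spin": 0, "grip": 0}, {"dx": 1.8, "dy": 0.2, "dz": 0, "spin": 0, "grip": 0}, {"dx": 2.3, "dy": 0.3, "dz": 0, "spin": 0, "grip": 0}, {"dx": 2.6, "dy": 0.4, "dz": 0, "spin": 0, "grip": 0}, {"dx": 2.8, "dy": 0.5, "dz": 0, "spin": 0, "grip": 0}, {"dx": 2.9, "dy": 0.6, "dz": 0, "spin": 0, "grip": 0}, {"dx": 3.0, "dy": 0.65, "dz": 0, "spin": 0, "grip": 0}, {"dx": 3.0, "dy": 0.65, "dz": 0, "spin": 0, "grip": 0}, {"dx": 3.0, "dy": 0.65, "dz": 0, "spin": 0, "grip": 0}])

```text
time_s: 17.48
tcp_pos: [0.6138, -0.0232, 0.1389]
eef_rot: [180.0, 0.0, -58.0]
contact_force: [-0.1, 0.0, -0.2]
gripper_width: 0.0002
```

>>> servo_tool(targets=[{"dx": 0.1, "dy": 0.06, "dz": 0, "spin": 0, "grip": 0}, {"dx": 0.2, "dy": 0.12, "dz": 0, "spin": 0, "grip": 0}, {"dx": 0.3, "dy": 0.18, "dz": 0, "spin": 0, "grip": 0}, {"dx": 0.4, "dy": 0.24, "dz": 0, "spin": 0, "grip": 0}, {"dx": 0.5, "dy": 0.3, "dz": 0, "spin": 0, "grip": 0}, {"dx": 0.6, "dy": 0.36, "dz": 0, "spin": 0, "grip": 0}, {"dx": 0.6, "dy": 0.36, "dz": 0, "spin": 0, "grip": 0}, {"dx": 0.6, "dy": 0.36, "dz": 0, "spin": 0, "grip": 0}, {"dx": 0.6, "dy": 0.36, "dz": 0, "spin": 0, "grip": 0}, {"dx": 0.6, "dy": 0.36, "dz": 0, "spin": 0, "grip": 0}])

```text
time_s: 18.32
tcp_pos: [0.6193, -0.0199, 0.1387]
eef_rot: [179.9, 0.0, -58.0]
contact_force: [-3.6, -3.5, 1.9]
gripper_width: 0.0004
```

```bash
cat > g.py <<'E'
import sys,numpy as np,json
# usage: x y(cmd vec rel axis, mm) angles(deg, cumulative cw)
v=np.array([float(sys.argv[1]),float(sys.argv[2])]); st=eval(sys.argv[3])
for call in st:
    rows=[]
    for a in call:
        t=-np.radians(a); w=np.array([[np.cos(t),-np.sin(t)],[np.sin(t),np.cos(t)]])@v-v
        rows.append(dict(dx=round(w[0]/10,2),dy=round(w[1]/10,2),dz=0,spin=round(t,3),grip=0))
    print(json.dumps(rows)); v=v+w; print('end',v.round(1))
E
python3 g.py -37.6 22.3 "[[2,6,12,18,24,30,36,42,48,54],[6,12,18,24,30,36,42,48,54,58]]"
```

```text
[{"dx": 0.08, "dy": 0.13, "dz": 0, "spin": -0.035, "grip": 0}, {"dx": 0.25, "dy": 0.38, "dz": 0, "spin": -0.105, "grip": 0}, {"dx": 0.55, "dy": 0.73, "dz": 0, "spin": -0.209, "grip": 0}, {"dx": 0.87, "dy": 1.05, "dz": 0, "spin": -0.314, "grip": 0}, {"dx": 1.23, "dy": 1.34, "dz": 0, "spin": -0.419, "grip": 0}, {"dx": 1.62, "dy": 1.58, "dz": 0, "spin": -0.524, "grip": 0}, {"dx": 2.03, "dy": 1.78, "dz": 0, "spin": -0.628, "grip": 0}, {"dx": 2.46, "dy": 1.94, "dz": 0, "spin": -0.733, "grip": 0}, {"dx": 2.9, "dy": 2.06, "dz": 0, "spin": -0.838, "grip": 0}, {"dx": 3.35, "dy": 2.12, "dz": 0, "spin": -0.942, "grip": 0}]
end [-4.1 43.5]
[{"dx": 0.46, "dy": 0.02, "dz": 0, "spin": -0.105, "grip": 0}, {"dx": 0.91, "dy": -0.01, "dz": 0, "spin": -0.209, "grip": 0}, {"dx": 1.36, "dy": -0.09, "dz": 0, "spin": -0.314, "grip": 0}, {"dx": 1.81, "dy": -0.21, "dz": 0, "spin": -0.419, "grip": 0}, {"dx": 2.23, "dy": -0.38, "dz": 0, "spin": -0.524, "grip": 0}, {"dx": 2.64, "dy": -0.59, "dz": 0, "spin": -0.628, "grip": 0}, {"dx": 3.02, "dy": -0.85, "dz": 0, "spin": -0.733, "grip": 0}, {"dx": 3.37, "dy": -1.14, "dz": 0, "spin": -0.838, "grip": 0}, {"dx": 3.69, "dy": -1.47, "dz": 0, "spin": -0.942, "grip": 0}, {"dx": 3.88, "dy": -1.7, "dz": 0, "spin": -1.012, "grip": 0}]
end [34.8 26.5]
```

>>> servo_tool(targets=[{"dx": 0.08, "dy": 0.13, "dz": 0, "spin": -0.035, "grip": 0}, {"dx": 0.25, "dy": 0.38, "dz": 0, "spin": -0.105, "grip": 0}, {"dx": 0.55, "dy": 0.73, "dz": 0, "spin": -0.209, "grip": 0}, {"dx": 0.87, "dy": 1.05, "dz": 0, "spin": -0.314, "grip": 0}, {"dx": 1.23, "dy": 1.34, "dz": 0, "spin": -0.419, "grip": 0}, {"dx": 1.62, "dy": 1.58, "dz": 0, "spin": -0.524, "grip": 0}, {"dx": 2.03, "dy": 1.78, "dz": 0, "spin": -0.628, "grip": 0}, {"dx": 2.46, "dy": 1.94, "dz": 0, "spin": -0.733, "grip": 0}, {"dx": 2.9, "dy": 2.06, "dz": 0, "spin": -0.838, "grip": 0}, {"dx": 3.35, "dy": 2.12, "dz": 0, "spin": -0.942, "grip": 0}])

```text
time_s: 19.15
tcp_pos: [0.6526, 0.0027, 0.138]
eef_rot: [179.9, 0.0, -112.3]
contact_force: [-4.5, 2.8, -1.6]
gripper_width: 0.0003
```

```bash
cat > f.py <<'E'
from h import *
import sys
n=int(sys.argv[1]); ax=np.array([.658,-.0415]); L=[]
for i in range(n):
    s=r.get_state()
    p=s['tcp_pos'][:2]-ax; F=s['contact_force']; a=np.radians(s['eef_rot'][2]+90)
    # tool yaw -58 <-> push dir 32
    u=np.array([np.cos(a),np.sin(a)]); v=np.array([-u[1],u[0]])
    L.append([F[:2]@u,F[:2]@v,p@u*1e3,p@v*1e3,p[0]*F[1]-p[1]*F[0],s['moment'][2],s['eef_rot'][2]])
    if i<n-1: r.capture('side')
L=np.array(L); print('t',s['time_s'],'[Ft Fr pu pv tau Mz yaw]',L.mean(0).round(3),'sd',L[:,0].std().round(2),L[:,4].std().round(3),'z',s['tcp_pos'][2].round(4),'j6',s['joints'][5].round(1),'p',(p*1e3).round(2))
E
python3 f.py 8
```

```text
t 19.5 [Ft Fr pu pv tau Mz yaw] [-3.84000e+00  6.73000e-01 -2.09340e+01  3.87230e+01  1.35000e-01
  1.10000e-02 -1.12019e+02] sd 0.57 0.021 z 0.1388 j6 -39.1 p [-4.8 43.4]
```

>>> servo_tool(targets=[{"dx": 0.46, "dy": 0.02, "dz": 0, "spin": -0.105, "grip": 0}, {"dx": 0.91, "dy": -0.01, "dz": 0, "spin": -0.209, "grip": 0}, {"dx": 1.36, "dy": -0.09, "dz": 0, "spin": -0.314, "grip": 0}, {"dx": 1.81, "dy": -0.21, "dz": 0, "spin": -0.419, "grip": 0}, {"dx": 2.23, "dy": -0.38, "dz": 0, "spin": -0.524, "grip": 0}, {"dx": 2.64, "dy": -0.59, "dz": 0, "spin": -0.628, "grip": 0}, {"dx": 3.02, "dy": -0.85, "dz": 0, "spin": -0.733, "grip": 0}, {"dx": 3.37, "dy": -1.14, "dz": 0, "spin": -0.838, "grip": 0}, {"dx": 3.69, "dy": -1.47, "dz": 0, "spin": -0.942, "grip": 0}, {"dx": 3.88, "dy": -1.7, "dz": 0, "spin": -1.012, "grip": 0}])

```text
time_s: 20.33
tcp_pos: [0.6929, -0.0141, 0.1385]
eef_rot: [179.9, 0.1, -170.2]
contact_force: [-0.9, 7.4, -3.5]
gripper_width: 0.0005
```

```bash
python3 f.py 2; python3 g.py 34.8 26.5 "[[5,10,15,20,22,23,24,25,26,27],[1,2,3,4,5,6,7,8,9,10]]"
```

```text
t 20.3833 [Ft Fr pu pv tau Mz yaw] [-7.00900e+00  3.67000e-01 -2.09820e+01  3.90450e+01  2.66000e-01
 -3.90000e-02 -1.70291e+02] sd 0.41 0.016 z 0.1385 j6 -95.2 p [35.04 27.1 ]
[{"dx": 0.22, "dy": -0.31, "dz": 0, "spin": -0.087, "grip": 0}, {"dx": 0.41, "dy": -0.64, "dz": 0, "spin": -0.175, "grip": 0}, {"dx": 0.57, "dy": -0.99, "dz": 0, "spin": -0.262, "grip": 0}, {"dx": 0.7, "dy": -1.35, "dz": 0, "spin": -0.349, "grip": 0}, {"dx": 0.74, "dy": -1.5, "dz": 0, "spin": -0.384, "grip": 0}, {"dx": 0.76, "dy": -1.57, "dz": 0, "spin": -0.401, "grip": 0}, {"dx": 0.78, "dy": -1.64, "dz": 0, "spin": -0.419, "grip": 0}, {"dx": 0.79, "dy": -1.72, "dz": 0, "spin": -0.436, "grip": 0}, {"dx": 0.81, "dy": -1.79, "dz": 0, "spin": -0.454, "grip": 0}, {"dx": 0.82, "dy": -1.87, "dz": 0, "spin": -0.471, "grip": 0}]
end [43.   7.8]
[{"dx": 0.01, "dy": -0.08, "dz": 0, "spin": -0.017, "grip": 0}, {"dx": 0.02, "dy": -0.15, "dz": 0, "spin": -0.035, "grip": 0}, {"dx": 0.03, "dy": -0.23, "dz": 0, "spin": -0.052, "grip": 0}, {"dx": 0.04, "dy": -0.3, "dz": 0, "spin": -0.07, "grip": 0}, {"dx": 0.05, "dy": -0.38, "dz": 0, "spin": -0.087, "grip": 0}, {"dx": 0.06, "dy": -0.45, "dz": 0, "spin": -0.105, "grip": 0}, {"dx": 0.06, "dy": -0.53, "dz": 0, "spin": -0.122, "grip": 0}, {"dx": 0.07, "dy": -0.61, "dz": 0, "spin": -0.14, "grip": 0}, {"dx": 0.07, "dy": -0.68, "dz": 0, "spin": -0.157, "grip": 0}, {"dx": 0.07, "dy": -0.76, "dz": 0, "spin": -0.175, "grip": 0}]
end [43.7  0.2]
```

>>> servo_tool(targets=[{"dx": 0.22, "dy": -0.31, "dz": 0, "spin": -0.087, "grip": 0}, {"dx": 0.41, "dy": -0.64, "dz": 0, "spin": -0.175, "grip": 0}, {"dx": 0.57, "dy": -0.99, "dz": 0, "spin": -0.262, "grip": 0}, {"dx": 0.7, "dy": -1.35, "dz": 0, "spin": -0.349, "grip": 0}, {"dx": 0.74, "dy": -1.5, "dz": 0, "spin": -0.384, "grip": 0}, {"dx": 0.76, "dy": -1.57, "dz": 0, "spin": -0.401, "grip": 0}, {"dx": 0.78, "dy": -1.64, "dz": 0, "spin": -0.419, "grip": 0}, {"dx": 0.79, "dy": -1.72, "dz": 0, "spin": -0.436, "grip": 0}, {"dx": 0.81, "dy": -1.79, "dz": 0, "spin": -0.454, "grip": 0}, {"dx": 0.82, "dy": -1.87, "dz": 0, "spin": -0.471, "grip": 0}])

```text
time_s: 21.22
tcp_pos: [0.7018, -0.0325, 0.139]
eef_rot: [179.8, 0.1, 163.1]
contact_force: [1.6, 7.0, -2.7]
gripper_width: 0.0003
```

```bash
python3 f.py 6; python3 g.py 43 7.8 "[[3,7,12,17,22,27,29,30,31,32],[3,6,10,15,20,25,27,28,29,30]]"
```

```text
t 21.4667 [Ft Fr pu pv tau Mz yaw] [-6.72900e+00 -1.24600e+00 -2.13000e+01  3.93650e+01  2.91000e-01
 -6.10000e-02  1.63134e+02] sd 0.5 0.014 z 0.1391 j6 -119.9 p [43.83  8.94]
[{"dx": 0.03, "dy": -0.23, "dz": 0, "spin": -0.052, "grip": 0}, {"dx": 0.06, "dy": -0.53, "dz": 0, "spin": -0.122, "grip": 0}, {"dx": 0.07, "dy": -0.91, "dz": 0, "spin": -0.209, "grip": 0}, {"dx": 0.04, "dy": -1.29, "dz": 0, "spin": -0.297, "grip": 0}, {"dx": -0.02, "dy": -1.67, "dz": 0, "spin": -0.384, "grip": 0}, {"dx": -0.11, "dy": -2.04, "dz": 0, "spin": -0.471, "grip": 0}, {"dx": -0.16, "dy": -2.18, "dz": 0, "spin": -0.506, "grip": 0}, {"dx": -0.19, "dy": -2.25, "dz": 0, "spin": -0.524, "grip": 0}, {"dx": -0.21, "dy": -2.33, "dz": 0, "spin": -0.541, "grip": 0}, {"dx": -0.24, "dy": -2.4, "dz": 0, "spin": -0.559, "grip": 0}]
end [ 40.6 -16.2]
[{"dx": -0.09, "dy": -0.21, "dz": 0, "spin": -0.052, "grip": 0}, {"dx": -0.19, "dy": -0.42, "dz": 0, "spin": -0.105, "grip": 0}, {"dx": -0.34, "dy": -0.68, "dz": 0, "spin": -0.175, "grip": 0}, {"dx": -0.56, "dy": -1.0, "dz": 0, "spin": -0.262, "grip": 0}, {"dx": -0.8, "dy": -1.29, "dz": 0, "spin": -0.349, "grip": 0}, {"dx": -1.06, "dy": -1.56, "dz": 0, "spin": -0.436, "grip": 0}, {"dx": -1.18, "dy": -1.67, "dz": 0, "spin": -0.471, "grip": 0}, {"dx": -1.23, "dy": -1.72, "dz": 0, "spin": -0.489, "grip": 0}, {"dx": -1.29, "dy": -1.77, "dz": 0, "spin": -0.506, "grip": 0}, {"dx": -1.35, "dy": -1.81, "dz": 0, "spin": -0.524, "grip": 0}]
end [ 27.1 -34.3]
```

>>> servo_tool(targets=[{"dx": 0.03, "dy": -0.23, "dz": 0, "spin": -0.052, "grip": 0}, {"dx": 0.06, "dy": -0.53, "dz": 0, "spin": -0.122, "grip": 0}, {"dx": 0.07, "dy": -0.91, "dz": 0, "spin": -0.209, "grip": 0}, {"dx": 0.04, "dy": -1.29, "dz": 0, "spin": -0.297, "grip": 0}, {"dx": -0.02, "dy": -1.67, "dz": 0, "spin": -0.384, "grip": 0}, {"dx": -0.11, "dy": -2.04, "dz": 0, "spin": -0.471, "grip": 0}, {"dx": -0.16, "dy": -2.18, "dz": 0, "spin": -0.506, "grip": 0}, {"dx": -0.19, "dy": -2.25, "dz": 0, "spin": -0.524, "grip": 0}, {"dx": -0.21, "dy": -2.33, "dz": 0, "spin": -0.541, "grip": 0}, {"dx": -0.24, "dy": -2.4, "dz": 0, "spin": -0.559, "grip": 0}])

```text
time_s: 22.3
tcp_pos: [0.7005, -0.0568, 0.1396]
eef_rot: [179.7, 0.1, 131.1]
contact_force: [4.3, 5.3, -4.1]
gripper_width: 0.0007
```

```bash
python3 f.py 6; python3 g.py 40.6 -16.2 "[[2,4,6,8,10,12,14,15,16,17]]"
```

```text
t 22.55 [Ft Fr pu pv tau Mz yaw] [-6.25400e+00 -1.68600e+00 -2.18820e+01  3.94640e+01  2.84000e-01
 -3.80000e-02  1.31111e+02] sd 0.5 0.025 z 0.1396 j6 -150.0 p [ 42.43 -15.33]
[{"dx": -0.06, "dy": -0.14, "dz": 0, "spin": -0.035, "grip": 0}, {"dx": -0.12, "dy": -0.28, "dz": 0, "spin": -0.07, "grip": 0}, {"dx": -0.19, "dy": -0.42, "dz": 0, "spin": -0.105, "grip": 0}, {"dx": -0.26, "dy": -0.55, "dz": 0, "spin": -0.14, "grip": 0}, {"dx": -0.34, "dy": -0.68, "dz": 0, "spin": -0.175, "grip": 0}, {"dx": -0.43, "dy": -0.81, "dz": 0, "spin": -0.209, "grip": 0}, {"dx": -0.51, "dy": -0.93, "dz": 0, "spin": -0.244, "grip": 0}, {"dx": -0.56, "dy": -1.0, "dz": 0, "spin": -0.262, "grip": 0}, {"dx": -0.6, "dy": -1.06, "dz": 0, "spin": -0.279, "grip": 0}, {"dx": -0.65, "dy": -1.12, "dz": 0, "spin": -0.297, "grip": 0}]
end [ 34.1 -27.4]
```

>>> servo_tool(targets=[{"dx": -0.06, "dy": -0.14, "dz": 0, "spin": -0.035, "grip": 0}, {"dx": -0.12, "dy": -0.28, "dz": 0, "spin": -0.07, "grip": 0}, {"dx": -0.19, "dy": -0.42, "dz": 0, "spin": -0.105, "grip": 0}, {"dx": -0.26, "dy": -0.55, "dz": 0, "spin": -0.14, "grip": 0}, {"dx": -0.34, "dy": -0.68, "dz": 0, "spin": -0.175, "grip": 0}, {"dx": -0.43, "dy": -0.81, "dz": 0, "spin": -0.209, "grip": 0}, {"dx": -0.51, "dy": -0.93, "dz": 0, "spin": -0.244, "grip": 0}, {"dx": -0.56, "dy": -1.0, "dz": 0, "spin": -0.262, "grip": 0}, {"dx": -0.6, "dy": -1.06, "dz": 0, "spin": -0.279, "grip": 0}, {"dx": -0.65, "dy": -1.12, "dz": 0, "spin": -0.297, "grip": 0}])

```text
time_s: 23.38
tcp_pos: [0.6944, -0.0683, 0.1397]
eef_rot: [179.7, 0.1, 114.1]
contact_force: [4.8, 4.3, -3.6]
gripper_width: 0.0006
```

```bash
python3 f.py 6
```

```text
t 23.6333 [Ft Fr pu pv tau Mz yaw] [-5.78000e+00 -1.90200e+00 -2.21710e+01  3.93540e+01  2.70000e-01
 -3.60000e-02  1.14094e+02] sd 0.33 0.012 z 0.1398 j6 -166.2 p [ 36.26 -26.9 ]
```

>>> servo_tool(targets=[{"dx": 0.4, "dy": 0.2, "dz": 0, "spin": 0, "grip": 0}, {"dx": 1, "dy": 0.4, "dz": 0.2, "spin": 0.02, "grip": 0}, {"dx": 1.2, "dy": 0.5, "dz": 2, "spin": 0.1, "grip": 0}, {"dx": 1.2, "dy": 0.5, "dz": 4, "spin": 0.2, "grip": 0}, {"dx": 1.2, "dy": 0.5, "dz": 6, "spin": 0.32, "grip": 0}, {"dx": 1, "dy": 0.6, "dz": 6.5, "spin": 0.44, "grip": 0}, {"dx": 0, "dy": 1.5, "dz": 6.5, "spin": 0.56, "grip": 0}, {"dx": -1, "dy": 2, "dz": 6.5, "spin": 0.68, "grip": 0}, {"dx": -2, "dy": 2.5, "dz": 6.5, "spin": 0.8, "grip": 0}, {"dx": -3, "dy": 3, "dz": 6.5, "spin": 0.92, "grip": 0}])

```text
time_s: 24.47
tcp_pos: [0.6619, -0.0394, 0.2046]
eef_rot: [-180.0, 0.1, 167.2]
contact_force: [-0.5, -0.1, -0.4]
gripper_width: 0.0003
```

>>> servo_tool(targets=[{"dx": -1, "dy": 0.4, "dz": 0, "spin": 0.12, "grip": 0}, {"dx": -2, "dy": 0.8, "dz": 0, "spin": 0.24, "grip": 0}, {"dx": -3, "dy": 1.2, "dz": 0, "spin": 0.36, "grip": 0}, {"dx": -4, "dy": 1.6, "dz": 0, "spin": 0.48, "grip": 0}, {"dx": -5, "dy": 2, "dz": 0, "spin": 0.6, "grip": 0}, {"dx": -5.3, "dy": 1.9, "dz": 0, "spin": 0.72, "grip": 0}, {"dx": -5.3, "dy": 1.9, "dz": 0, "spin": 0.84, "grip": 0}, {"dx": -5.3, "dy": 1.9, "dz": 0, "spin": 0.96, "grip": 0}, {"dx": -5.3, "dy": 1.9, "dz": 0, "spin": 1.08, "grip": 0}, {"dx": -5.3, "dy": 1.9, "dz": 0, "spin": 1.2, "grip": 0}])

```text
time_s: 25.3
tcp_pos: [0.6094, -0.0205, 0.2047]
eef_rot: [-179.9, 0.0, -124.1]
contact_force: [-0.1, -0.5, -0.2]
gripper_width: 0.0006
```

>>> servo_tool(targets=[{"dx": 0, "dy": 0, "dz": 0, "spin": 0.12, "grip": 0}, {"dx": 0, "dy": 0, "dz": 0, "spin": 0.24, "grip": 0}, {"dx": 0, "dy": 0, "dz": 0, "spin": 0.36, "grip": 0}, {"dx": 0, "dy": 0, "dz": 0, "spin": 0.48, "grip": 0}, {"dx": 0, "dy": 0, "dz": 0, "spin": 0.6, "grip": 0}, {"dx": 0, "dy": 0, "dz": 0, "spin": 0.72, "grip": 0}, {"dx": 0, "dy": 0, "dz": 0, "spin": 0.84, "grip": 0}, {"dx": 0, "dy": 0, "dz": 0, "spin": 0.96, "grip": 0}, {"dx": 0, "dy": 0, "dz": -1, "spin": 1.02, "grip": 0}, {"dx": 0, "dy": 0, "dz": -2, "spin": 1.02, "grip": 0}])

```text
time_s: 26.13
tcp_pos: [0.6098, -0.0204, 0.1848]
eef_rot: [-179.8, -0.1, -65.8]
contact_force: [0.0, -0.9, -0.4]
gripper_width: -0.0
```

>>> servo_tool(targets=[{"dx": 0, "dy": 0, "dz": -1.5, "spin": 0, "grip": 0}, {"dx": 0, "dy": 0, "dz": -3, "spin": 0, "grip": 0}, {"dx": 0.2, "dy": 0.1, "dz": -4.3, "spin": 0, "grip": 0}, {"dx": 0.5, "dy": 0.22, "dz": -4.8, "spin": 0, "grip": 0}, {"dx": 0.8, "dy": 0.36, "dz": -4.8, "spin": 0, "grip": 0}, {"dx": 1.0, "dy": 0.45, "dz": -4.8, "spin": 0, "grip": 0}, {"dx": 1.1, "dy": 0.5, "dz": -4.8, "spin": 0, "grip": 0}, {"dx": 1.2, "dy": 0.54, "dz": -4.8, "spin": 0, "grip": 0}, {"dx": 1.3, "dy": 0.58, "dz": -4.8, "spin": 0, "grip": 0}, {"dx": 1.4, "dy": 0.62, "dz": -4.8, "spin": 0, "grip": 0}])

```text
time_s: 26.97
tcp_pos: [0.622, -0.0144, 0.1363]
eef_rot: [180.0, -0.0, -66.1]
contact_force: [-4.2, -2.1, 2.3]
gripper_width: 0.0003
```

```bash
python3 f.py 2; python3 g.py -34.7 27.4 "[[2,4,7,10,13,16,17,18,19,20]]"
```

```text
t 27.0167 [Ft Fr pu pv tau Mz yaw] [-4.5570e+00 -5.6800e-01 -2.1933e+01  3.9349e+01  1.9200e-01  1.6000e-02
 -6.6083e+01] sd 0.13 0.001 z 0.1362 j6 7.3 p [-36.01  27.05]
[{"dx": 0.1, "dy": 0.12, "dz": 0, "spin": -0.035, "grip": 0}, {"dx": 0.2, "dy": 0.24, "dz": 0, "spin": -0.07, "grip": 0}, {"dx": 0.36, "dy": 0.4, "dz": 0, "spin": -0.122, "grip": 0}, {"dx": 0.53, "dy": 0.56, "dz": 0, "spin": -0.175, "grip": 0}, {"dx": 0.71, "dy": 0.71, "dz": 0, "spin": -0.227, "grip": 0}, {"dx": 0.89, "dy": 0.85, "dz": 0, "spin": -0.279, "grip": 0}, {"dx": 0.95, "dy": 0.89, "dz": 0, "spin": -0.297, "grip": 0}, {"dx": 1.02, "dy": 0.94, "dz": 0, "spin": -0.314, "grip": 0}, {"dx": 1.08, "dy": 0.98, "dz": 0, "spin": -0.332, "grip": 0}, {"dx": 1.15, "dy": 1.02, "dz": 0, "spin": -0.349, "grip": 0}]
end [-23.2  37.6]
```

```bash
python3 g.py -34.7 27.4 "[[2,5,9,13,17,20,21.5,23,24,25]]*4"
```

```text
[{"dx": 0.1, "dy": 0.12, "dz": 0, "spin": -0.035, "grip": 0}, {"dx": 0.25, "dy": 0.29, "dz": 0, "spin": -0.087, "grip": 0}, {"dx": 0.47, "dy": 0.51, "dz": 0, "spin": -0.157, "grip": 0}, {"dx": 0.71, "dy": 0.71, "dz": 0, "spin": -0.227, "grip": 0}, {"dx": 0.95, "dy": 0.89, "dz": 0, "spin": -0.297, "grip": 0}, {"dx": 1.15, "dy": 1.02, "dz": 0, "spin": -0.349, "grip": 0}, {"dx": 1.25, "dy": 1.08, "dz": 0, "spin": -0.375, "grip": 0}, {"dx": 1.35, "dy": 1.14, "dz": 0, "spin": -0.401, "grip": 0}, {"dx": 1.41, "dy": 1.17, "dz": 0, "spin": -0.419, "grip": 0}, {"dx": 1.48, "dy": 1.21, "dz": 0, "spin": -0.436, "grip": 0}]
end [-19.9  39.5]
[{"dx": 0.14, "dy": 0.07, "dz": 0, "spin": -0.035, "grip": 0}, {"dx": 0.35, "dy": 0.16, "dz": 0, "spin": -0.087, "grip": 0}, {"dx": 0.64, "dy": 0.26, "dz": 0, "spin": -0.157, "grip": 0}, {"dx": 0.94, "dy": 0.35, "dz": 0, "spin": -0.227, "grip": 0}, {"dx": 1.24, "dy": 0.41, "dz": 0, "spin": -0.297, "grip": 0}, {"dx": 1.47, "dy": 0.44, "dz": 0, "spin": -0.349, "grip": 0}, {"dx": 1.59, "dy": 0.45, "dz": 0, "spin": -0.375, "grip": 0}, {"dx": 1.7, "dy": 0.46, "dz
[... 760 characters left out ...]
6, "dz": 0, "spin": -0.436, "grip": 0}]
end [17.5 40.6]
[{"dx": 0.14, "dy": -0.06, "dz": 0, "spin": -0.035, "grip": 0}, {"dx": 0.35, "dy": -0.17, "dz": 0, "spin": -0.087, "grip": 0}, {"dx": 0.61, "dy": -0.32, "dz": 0, "spin": -0.157, "grip": 0}, {"dx": 0.87, "dy": -0.5, "dz": 0, "spin": -0.227, "grip": 0}, {"dx": 1.11, "dy": -0.69, "dz": 0, "spin": -0.297, "grip": 0}, {"dx": 1.28, "dy": -0.84, "dz": 0, "spin": -0.349, "grip": 0}, {"dx": 1.37, "dy": -0.92, "dz": 0, "spin": -0.375, "grip": 0}, {"dx": 1.45, "dy": -1.01, "dz": 0, "spin": -0.401, "grip": 0}, {"dx": 1.5, "dy": -1.06, "dz": 0, "spin": -0.419, "grip": 0}, {"dx": 1.55, "dy": -1.12, "dz": 0, "spin": -0.436, "grip": 0}]
end [33.  29.4]
```

>>> servo_tool(targets=[{"dx": 0.1, "dy": 0.12, "dz": 0, "spin": -0.035, "grip": 0}, {"dx": 0.25, "dy": 0.29, "dz": 0, "spin": -0.087, "grip": 0}, {"dx": 0.47, "dy": 0.51, "dz": 0, "spin": -0.157, "grip": 0}, {"dx": 0.71, "dy": 0.71, "dz": 0, "spin": -0.227, "grip": 0}, {"dx": 0.95, "dy": 0.89, "dz": 0, "spin": -0.297, "grip": 0}, {"dx": 1.15, "dy": 1.02, "dz": 0, "spin": -0.349, "grip": 0}, {"dx": 1.25, "dy": 1.08, "dz": 0, "spin": -0.375, "grip": 0}, {"dx": 1.35, "dy": 1.14, "dz": 0, "spin": -0.401, "grip": 0}, {"dx": 1.41, "dy": 1.17, "dz": 0, "spin": -0.419, "grip": 0}, {"dx": 1.48, "dy": 1.21, "dz": 0, "spin": -0.436, "grip": 0}])

```text
time_s: 27.85
tcp_pos: [0.6363, -0.0023, 0.1356]
eef_rot: [179.9, -0.0, -91.1]
contact_force: [-4.8, -0.2, 0.4]
gripper_width: 0.0006
```

```bash
python3 f.py 5
```

```text
t 28.05 [Ft Fr pu pv tau Mz yaw] [-4.4270e+00 -1.0990e+00 -2.2205e+01  3.8845e+01  1.9600e-01  3.8000e-02
 -9.1101e+01] sd 0.57 0.031 z 0.1356 j6 -18.4 p [-21.33  39.28]
```

τ+Mz is a steady measure at about 0.235 free, independent of where the fingers touch the bar.

>>> servo_tool(targets=[{"dx": 0.14, "dy": 0.07, "dz": 0, "spin": -0.035, "grip": 0}, {"dx": 0.35, "dy": 0.16, "dz": 0, "spin": -0.087, "grip": 0}, {"dx": 0.64, "dy": 0.26, "dz": 0, "spin": -0.157, "grip": 0}, {"dx": 0.94, "dy": 0.35, "dz": 0, "spin": -0.227, "grip": 0}, {"dx": 1.24, "dy": 0.41, "dz": 0, "spin": -0.297, "grip": 0}, {"dx": 1.47, "dy": 0.44, "dz": 0, "spin": -0.349, "grip": 0}, {"dx": 1.59, "dy": 0.45, "dz": 0, "spin": -0.375, "grip": 0}, {"dx": 1.7, "dy": 0.46, "dz": 0, "spin": -0.401, "grip": 0}, {"dx": 1.78, "dy": 0.47, "dz": 0, "spin": -0.419, "grip": 0}, {"dx": 1.86, "dy": 0.47, "dz": 0, "spin": -0.436, "grip": 0}])

```text
time_s: 28.88
tcp_pos: [0.6555, 0.0032, 0.1353]
eef_rot: [179.9, -0.0, -116.1]
contact_force: [-4.7, 3.2, -2.0]
gripper_width: 0.0005
```

```bash
python3 f.py 5
```

```text
t 29.0833 [Ft Fr pu pv tau Mz yaw] [-5.10500e+00 -3.06000e-01 -2.17490e+01  3.89610e+01  2.06000e-01
  4.20000e-02 -1.16045e+02] sd 0.32 0.011 z 0.1356 j6 -43.2 p [-2.37 44.48]
```

>>> servo_tool(targets=[{"dx": 0.15, "dy": 0.0, "dz": 0, "spin": -0.035, "grip": 0}, {"dx": 0.39, "dy": -0.01, "dz": 0, "spin": -0.087, "grip": 0}, {"dx": 0.69, "dy": -0.03, "dz": 0, "spin": -0.157, "grip": 0}, {"dx": 1.0, "dy": -0.08, "dz": 0, "spin": -0.227, "grip": 0}, {"dx": 1.3, "dy": -0.15, "dz": 0, "spin": -0.297, "grip": 0}, {"dx": 1.52, "dy": -0.22, "dz": 0, "spin": -0.349, "grip": 0}, {"dx": 1.63, "dy": -0.26, "dz": 0, "spin": -0.375, "grip": 0}, {"dx": 1.74, "dy": -0.3, "dz": 0, "spin": -0.401, "grip": 0}, {"dx": 1.81, "dy": -0.33, "dz": 0, "spin": -0.419, "grip": 0}, {"dx": 1.88, "dy": -0.36, "dz": 0, "spin": -0.436, "grip": 0}])

```text
time_s: 29.92
tcp_pos: [0.6748, -0.0002, 0.1356]
eef_rot: [180.0, 0.0, -141.0]
contact_force: [-3.7, 3.9, -2.4]
gripper_width: 0.0003
```

```bash
python3 f.py 5
```

```text
t 30.1167 [Ft Fr pu pv tau Mz yaw] [-4.85300e+00 -6.55000e-01 -2.14120e+01  3.90610e+01  2.04000e-01
  8.00000e-03 -1.41011e+02] sd 0.52 0.019 z 0.1357 j6 -67.4 p [16.88 41.17]
```

>>> servo_tool(targets=[{"dx": 0.14, "dy": -0.06, "dz": 0, "spin": -0.035, "grip": 0}, {"dx": 0.35, "dy": -0.17, "dz": 0, "spin": -0.087, "grip": 0}, {"dx": 0.61, "dy": -0.32, "dz": 0, "spin": -0.157, "grip": 0}, {"dx": 0.87, "dy": -0.5, "dz": 0, "spin": -0.227, "grip": 0}, {"dx": 1.11, "dy": -0.69, "dz": 0, "spin": -0.297, "grip": 0}, {"dx": 1.28, "dy": -0.84, "dz": 0, "spin": -0.349, "grip": 0}, {"dx": 1.37, "dy": -0.92, "dz": 0, "spin": -0.375, "grip": 0}, {"dx": 1.45, "dy": -1.01, "dz": 0, "spin": -0.401, "grip": 0}, {"dx": 1.5, "dy": -1.06, "dz": 0, "spin": -0.419, "grip": 0}, {"dx": 1.55, "dy": -1.12, "dz": 0, "spin": -0.436, "grip": 0}])

```text
time_s: 30.95
tcp_pos: [0.6908, -0.0111, 0.1358]
eef_rot: [179.9, 0.1, -166.0]
contact_force: [-2.8, 5.6, -2.9]
gripper_width: 0.0007
```

```bash
python3 f.py 5;  python3 g.py 33 29.4 "[[2,5,9,13,17,20,21.5,23,24,25]]*3"
```

```text
t 31.15 [Ft Fr pu pv tau Mz yaw] [-5.44100e+00 -1.08600e+00 -2.14580e+01  3.92590e+01  2.37000e-01
 -1.60000e-02 -1.65991e+02] sd 0.51 0.025 z 0.1358 j6 -91.1 p [32.89 30.29]
[{"dx": 0.1, "dy": -0.12, "dz": 0, "spin": -0.035, "grip": 0}, {"dx": 0.24, "dy": -0.3, "dz": 0, "spin": -0.087, "grip": 0}, {"dx": 0.42, "dy": -0.55, "dz": 0, "spin": -0.157, "grip": 0}, {"dx": 0.58, "dy": -0.82, "dz": 0, "spin": -0.227, "grip": 0}, {"dx": 0.72, "dy": -1.09, "dz": 0, "spin": -0.297, "grip": 0}, {"dx": 0.81, "dy": -1.31, "dz": 0, "spin": -0.349, "grip": 0}, {"dx": 0.85, "dy": -1.41, "dz": 0, "spin": -0.375, "grip": 0}, {"dx": 0.89, "dy": -1.52, "dz": 0, "spin": -0.401, "grip": 0}, {"dx": 0.91, "dy": -1.6, "dz": 0, "spin": -0.419, "grip": 0}, {"dx": 0.93, "dy": -1.67, "dz": 0, "spin": -0.436, "grip": 0}]
end [42.3 12.7]
[{"dx": 0.04, "dy": -0.15, "dz": 0, "spin": -0.035, "grip": 0}, {"dx": 0.09, "dy": -0.37, "dz": 0, "spin": -0.087, "grip": 0}, {"dx": 0.15, "dy": -0.68, "dz": 0, "spin": -0.157, "grip": 0}, {"dx": 0.18, "dy": -0.98, "dz": 0, "spin": -0.227, "grip": 0}, {"dx": 0.19, "dy": -1.29, "d
[... 323 characters left out ...]
spin": -0.436, "grip": 0}]
end [43.7 -6.4]
[{"dx": -0.02, "dy": -0.15, "dz": 0, "spin": -0.035, "grip": 0}, {"dx": -0.07, "dy": -0.38, "dz": 0, "spin": -0.087, "grip": 0}, {"dx": -0.15, "dy": -0.68, "dz": 0, "spin": -0.157, "grip": 0}, {"dx": -0.26, "dy": -0.97, "dz": 0, "spin": -0.227, "grip": 0}, {"dx": -0.38, "dy": -1.25, "dz": 0, "spin": -0.297, "grip": 0}, {"dx": -0.48, "dy": -1.46, "dz": 0, "spin": -0.349, "grip": 0}, {"dx": -0.54, "dy": -1.56, "dz": 0, "spin": -0.375, "grip": 0}, {"dx": -0.6, "dy": -1.66, "dz": 0, "spin": -0.401, "grip": 0}, {"dx": -0.64, "dy": -1.72, "dz": 0, "spin": -0.419, "grip": 0}, {"dx": -0.68, "dy": -1.79, "dz": 0, "spin": -0.436, "grip": 0}]
end [ 36.9 -24.3]
```

.221 at 288°: still free.

>>> servo_tool(targets=[{"dx": 0.1, "dy": -0.12, "dz": 0, "spin": -0.035, "grip": 0}, {"dx": 0.24, "dy": -0.3, "dz": 0, "spin": -0.087, "grip": 0}, {"dx": 0.42, "dy": -0.55, "dz": 0, "spin": -0.157, "grip": 0}, {"dx": 0.58, "dy": -0.82, "dz": 0, "spin": -0.227, "grip": 0}, {"dx": 0.72, "dy": -1.09, "dz": 0, "spin": -0.297, "grip": 0}, {"dx": 0.81, "dy": -1.31, "dz": 0, "spin": -0.349, "grip": 0}, {"dx": 0.85, "dy": -1.41, "dz": 0, "spin": -0.375, "grip": 0}, {"dx": 0.89, "dy": -1.52, "dz": 0, "spin": -0.401, "grip": 0}, {"dx": 0.91, "dy": -1.6, "dz": 0, "spin": -0.419, "grip": 0}, {"dx": 0.93, "dy": -1.67, "dz": 0, "spin": -0.436, "grip": 0}])

```text
time_s: 31.98
tcp_pos: [0.7009, -0.0276, 0.1361]
eef_rot: [179.9, 0.1, 169.0]
contact_force: [1.2, 5.1, -2.5]
gripper_width: 0.0004
```

```bash
python3 f.py 5
```

```text
t 32.1833 [Ft Fr pu pv tau Mz yaw] [-5.24100e+00 -9.11000e-01 -2.17130e+01  3.94880e+01  2.27000e-01
  3.00000e-03  1.69037e+02] sd 0.21 0.015 z 0.1361 j6 -114.5 p [42.88 13.78]
```

.230 at 313°: still free.

>>> servo_tool(targets=[{"dx": 0.04, "dy": -0.15, "dz": 0, "spin": -0.035, "grip": 0}, {"dx": 0.09, "dy": -0.37, "dz": 0, "spin": -0.087, "grip": 0}, {"dx": 0.15, "dy": -0.68, "dz": 0, "spin": -0.157, "grip": 0}, {"dx": 0.18, "dy": -0.98, "dz": 0, "spin": -0.227, "grip": 0}, {"dx": 0.19, "dy": -1.29, "dz": 0, "spin": -0.297, "grip": 0}, {"dx": 0.18, "dy": -1.52, "dz": 0, "spin": -0.349, "grip": 0}, {"dx": 0.17, "dy": -1.64, "dz": 0, "spin": -0.375, "grip": 0}, {"dx": 0.16, "dy": -1.76, "dz": 0, "spin": -0.401, "grip": 0}, {"dx": 0.15, "dy": -1.83, "dz": 0, "spin": -0.419, "grip": 0}, {"dx": 0.14, "dy": -1.91, "dz": 0, "spin": -0.436, "grip": 0}])

```text
time_s: 33.02
tcp_pos: [0.7031, -0.0467, 0.1364]
eef_rot: [179.8, 0.2, 144.1]
contact_force: [1.7, 5.4, -3.0]
gripper_width: 0.0002
```

```bash
python3 f.py 5
```

```text
t 33.2167 [Ft Fr pu pv tau Mz yaw] [-4.95000e+00 -2.23900e+00 -2.21240e+01  3.95730e+01  2.45000e-01
  1.10000e-02  1.44065e+02] sd 0.32 0.018 z 0.1365 j6 -137.9 p [44.98 -5.34]
```

>>> servo_tool(targets=[{"dx": -0.02, "dy": -0.15, "dz": 0, "spin": -0.035, "grip": 0}, {"dx": -0.07, "dy": -0.38, "dz": 0, "spin": -0.087, "grip": 0}, {"dx": -0.15, "dy": -0.68, "dz": 0, "spin": -0.157, "grip": 0}, {"dx": -0.26, "dy": -0.97, "dz": 0, "spin": -0.227, "grip": 0}, {"dx": -0.38, "dy": -1.25, "dz": 0, "spin": -0.297, "grip": 0}, {"dx": -0.48, "dy": -1.46, "dz": 0, "spin": -0.349, "grip": 0}, {"dx": -0.54, "dy": -1.56, "dz": 0, "spin": -0.375, "grip": 0}, {"dx": -0.6, "dy": -1.66, "dz": 0, "spin": -0.401, "grip": 0}, {"dx": -0.64, "dy": -1.72, "dz": 0, "spin": -0.419, "grip": 0}, {"dx": -0.68, "dy": -1.79, "dz": 0, "spin": -0.436, "grip": 0}])

```text
time_s: 34.05
tcp_pos: [0.697, -0.0649, 0.1368]
eef_rot: [179.7, 0.1, 119.1]
contact_force: [3.5, 4.0, -3.7]
gripper_width: 0.0001
```

```bash
python3 f.py 6
```

```text
t 34.3 [Ft Fr pu pv tau Mz yaw] [-4.47700e+00 -1.96000e+00 -2.25540e+01  3.94560e+01  2.21000e-01
  1.20000e-02  1.19098e+02] sd 0.44 0.022 z 0.1369 j6 -161.5 p [ 38.87 -23.51]
```

>>> servo_tool(targets=[{"dx": 0.4, "dy": 0.2, "dz": 0, "spin": 0, "grip": 0}, {"dx": 1, "dy": 0.5, "dz": 0.2, "spin": 0.02, "grip": 0}, {"dx": 1.2, "dy": 0.6, "dz": 2, "spin": 0.1, "grip": 0}, {"dx": 1.2, "dy": 0.6, "dz": 4, "spin": 0.2, "grip": 0}, {"dx": 1.2, "dy": 0.6, "dz": 6, "spin": 0.32, "grip": 0}, {"dx": 1, "dy": 0.7, "dz": 6.5, "spin": 0.44, "grip": 0}, {"dx": 0, "dy": 1.5, "dz": 6.5, "spin": 0.56, "grip": 0}, {"dx": -1, "dy": 2, "dz": 6.5, "spin": 0.68, "grip": 0}, {"dx": -2, "dy": 2.4, "dz": 6.5, "spin": 0.8, "grip": 0}, {"dx": -3.2, "dy": 2.8, "dz": 6.5, "spin": 0.92, "grip": 0}])

```text
time_s: 35.13
tcp_pos: [0.663, -0.0378, 0.2015]
eef_rot: [-180.0, 0.1, 172.2]
contact_force: [-1.0, -0.2, -0.1]
gripper_width: 0.0006
```

>>> servo_tool(targets=[{"dx": -1, "dy": 0.4, "dz": 0, "spin": 0.12, "grip": 0}, {"dx": -2, "dy": 0.8, "dz": 0, "spin": 0.24, "grip": 0}, {"dx": -3, "dy": 1.2, "dz": 0, "spin": 0.36, "grip": 0}, {"dx": -4, "dy": 1.3, "dz": 0, "spin": 0.48, "grip": 0}, {"dx": -5, "dy": 1.35, "dz": 0, "spin": 0.6, "grip": 0}, {"dx": -5.5, "dy": 1.35, "dz": 0, "spin": 0.72, "grip": 0}, {"dx": -5.5, "dy": 1.35, "dz": 0, "spin": 0.84, "grip": 0}, {"dx": -5.5, "dy": 1.35, "dz": 0, "spin": 0.96, "grip": 0}, {"dx": -5.5, "dy": 1.35, "dz": 0, "spin": 1.08, "grip": 0}, {"dx": -5.5, "dy": 1.35, "dz": 0, "spin": 1.2, "grip": 0}])

```text
time_s: 35.97
tcp_pos: [0.6083, -0.0244, 0.2018]
eef_rot: [-179.9, 0.0, -119.0]
contact_force: [-0.7, -0.0, -0.1]
gripper_width: 0.0006
```

>>> servo_tool(targets=[{"dx": 0, "dy": 0, "dz": 0, "spin": 0.12, "grip": 0}, {"dx": 0, "dy": 0, "dz": 0, "spin": 0.24, "grip": 0}, {"dx": 0, "dy": 0, "dz": 0, "spin": 0.36, "grip": 0}, {"dx": 0, "dy": 0, "dz": 0, "spin": 0.48, "grip": 0}, {"dx": 0, "dy": 0, "dz": 0, "spin": 0.6, "grip": 0}, {"dx": 0, "dy": 0, "dz": 0, "spin": 0.72, "grip": 0}, {"dx": 0, "dy": 0, "dz": 0, "spin": 0.84, "grip": 0}, {"dx": 0, "dy": 0, "dz": 0, "spin": 0.96, "grip": 0}, {"dx": 0, "dy": 0, "dz": -1, "spin": 1.02, "grip": 0}, {"dx": 0, "dy": 0, "dz": -2, "spin": 1.02, "grip": 0}])

```text
time_s: 36.8
tcp_pos: [0.6086, -0.0243, 0.1819]
eef_rot: [-179.8, -0.1, -60.8]
contact_force: [0.5, -0.1, -0.5]
gripper_width: 0.0004
```

>>> servo_tool(targets=[{"dx": 0, "dy": 0, "dz": -1.5, "spin": 0, "grip": 0}, {"dx": 0, "dy": 0, "dz": -3, "spin": 0, "grip": 0}, {"dx": 0.2, "dy": 0.11, "dz": -4.3, "spin": 0, "grip": 0}, {"dx": 0.5, "dy": 0.28, "dz": -4.8, "spin": 0, "grip": 0}, {"dx": 0.8, "dy": 0.44, "dz": -4.8, "spin": 0, "grip": 0}, {"dx": 0.95, "dy": 0.53, "dz": -4.8, "spin": 0, "grip": 0}, {"dx": 1.05, "dy": 0.58, "dz": -4.8, "spin": 0, "grip": 0}, {"dx": 1.15, "dy": 0.64, "dz": -4.8, "spin": 0, "grip": 0}, {"dx": 1.25, "dy": 0.69, "dz": -4.8, "spin": 0, "grip": 0}, {"dx": 1.3, "dy": 0.72, "dz": -4.8, "spin": 0, "grip": 0}])

```text
time_s: 37.63
tcp_pos: [0.6195, -0.0176, 0.1332]
eef_rot: [179.9, 0.0, -61.0]
contact_force: [-4.1, -4.2, 2.3]
gripper_width: 0.0007
```

```bash
python3 f.py 2; python3 g.py -36.4 24.4 "[[2,4,7,10,13,15,16.5,18,19,20]]*5"
```

```text
t 37.6833 [Ft Fr pu pv tau Mz yaw] [ -5.128  -1.229 -22.053  39.595   0.23    0.064 -61.046] sd 0.52 0.03 z 0.1332 j6 12.5 p [-38.39  24.01]
[{"dx": 0.09, "dy": 0.13, "dz": 0, "spin": -0.035, "grip": 0}, {"dx": 0.18, "dy": 0.25, "dz": 0, "spin": -0.07, "grip": 0}, {"dx": 0.32, "dy": 0.43, "dz": 0, "spin": -0.122, "grip": 0}, {"dx": 0.48, "dy": 0.6, "dz": 0, "spin": -0.175, "grip": 0}, {"dx": 0.64, "dy": 0.76, "dz": 0, "spin": -0.227, "grip": 0}, {"dx": 0.76, "dy": 0.86, "dz": 0, "spin": -0.262, "grip": 0}, {"dx": 0.84, "dy": 0.93, "dz": 0, "spin": -0.288, "grip": 0}, {"dx": 0.93, "dy": 1.01, "dz": 0, "spin": -0.314, "grip": 0}, {"dx": 0.99, "dy": 1.05, "dz": 0, "spin": -0.332, "grip": 0}, {"dx": 1.05, "dy": 1.1, "dz": 0, "spin": -0.349, "grip": 0}]
end [-25.9  35.4]
[{"dx": 0.13, "dy": 0.09, "dz": 0, "spin": -0.035, "grip": 0}, {"dx": 0.25, "dy": 0.17, "dz": 0, "spin": -0.07, "grip": 0}, {"dx": 0.45, "dy": 0.29, "dz": 0, "spin": -0.122, "grip": 0}, {"dx": 0.65, "dy": 0.4, "dz": 0, "spin": -0.175, "grip": 0}, {"dx": 0.86, "dy": 0.49, "dz": 0, "spin": -0.227, "grip": 0}, {"dx": 1.0, "d
[... 1536 characters left out ...]
6, "dz": 0, "spin": -0.349, "grip": 0}]
end [17.7 40.1]
[{"dx": 0.14, "dy": -0.06, "dz": 0, "spin": -0.035, "grip": 0}, {"dx": 0.28, "dy": -0.13, "dz": 0, "spin": -0.07, "grip": 0}, {"dx": 0.48, "dy": -0.25, "dz": 0, "spin": -0.122, "grip": 0}, {"dx": 0.67, "dy": -0.37, "dz": 0, "spin": -0.175, "grip": 0}, {"dx": 0.86, "dy": -0.5, "dz": 0, "spin": -0.227, "grip": 0}, {"dx": 0.98, "dy": -0.59, "dz": 0, "spin": -0.262, "grip": 0}, {"dx": 1.07, "dy": -0.67, "dz": 0, "spin": -0.288, "grip": 0}, {"dx": 1.15, "dy": -0.74, "dz": 0, "spin": -0.314, "grip": 0}, {"dx": 1.21, "dy": -0.79, "dz": 0, "spin": -0.332, "grip": 0}, {"dx": 1.26, "dy": -0.85, "dz": 0, "spin": -0.349, "grip": 0}]
end [30.4 31.6]
```

>>> servo_tool(targets=[{"dx": 0.09, "dy": 0.13, "dz": 0, "spin": -0.035, "grip": 0}, {"dx": 0.18, "dy": 0.25, "dz": 0, "spin": -0.07, "grip": 0}, {"dx": 0.32, "dy": 0.43, "dz": 0, "spin": -0.122, "grip": 0}, {"dx": 0.48, "dy": 0.6, "dz": 0, "spin": -0.175, "grip": 0}, {"dx": 0.64, "dy": 0.76, "dz": 0, "spin": -0.227, "grip": 0}, {"dx": 0.76, "dy": 0.86, "dz": 0, "spin": -0.262, "grip": 0}, {"dx": 0.84, "dy": 0.93, "dz": 0, "spin": -0.288, "grip": 0}, {"dx": 0.93, "dy": 1.01, "dz": 0, "spin": -0.314, "grip": 0}, {"dx": 0.99, "dy": 1.05, "dz": 0, "spin": -0.332, "grip": 0}, {"dx": 1.05, "dy": 1.1, "dz": 0, "spin": -0.349, "grip": 0}])

```text
time_s: 38.52
tcp_pos: [0.63, -0.0061, 0.1328]
eef_rot: [179.9, 0.0, -81.1]
contact_force: [-5.2, -0.8, 0.5]
gripper_width: 0.0004
```

```bash
python3 f.py 8
```

```text
t 38.8667 [Ft Fr pu pv tau Mz yaw] [-4.8130e+00 -9.9000e-02 -2.1844e+01  3.9274e+01  1.9100e-01  4.4000e-02
 -8.1045e+01] sd 0.45 0.022 z 0.1328 j6 -8.2 p [-27.52  35.37]
```

.235 at 383°: free.

>>> servo_tool(targets=[{"dx": 0.13, "dy": 0.09, "dz": 0, "spin": -0.035, "grip": 0}, {"dx": 0.25, "dy": 0.17, "dz": 0, "spin": -0.07, "grip": 0}, {"dx": 0.45, "dy": 0.29, "dz": 0, "spin": -0.122, "grip": 0}, {"dx": 0.65, "dy": 0.4, "dz": 0, "spin": -0.175, "grip": 0}, {"dx": 0.86, "dy": 0.49, "dz": 0, "spin": -0.227, "grip": 0}, {"dx": 1.0, "dy": 0.55, "dz": 0, "spin": -0.262, "grip": 0}, {"dx": 1.11, "dy": 0.59, "dz": 0, "spin": -0.288, "grip": 0}, {"dx": 1.22, "dy": 0.63, "dz": 0, "spin": -0.314, "grip": 0}, {"dx": 1.29, "dy": 0.65, "dz": 0, "spin": -0.332, "grip": 0}, {"dx": 1.37, "dy": 0.67, "dz": 0, "spin": -0.349, "grip": 0}])

```text
time_s: 39.7
tcp_pos: [0.644, 0.0009, 0.1326]
eef_rot: [180.0, 0.0, -101.1]
contact_force: [-6.0, 0.6, 0.5]
gripper_width: 0.0002
```

```bash
python3 f.py 8
```

```text
t 40.05 [Ft Fr pu pv tau Mz yaw] [-5.02100e+00 -5.62000e-01 -2.17800e+01  3.89130e+01  2.08000e-01
  3.70000e-02 -1.01044e+02] sd 0.61 0.027 z 0.1326 j6 -28.4 p [-13.91  42.35]
```

.245 at 403°: still free, or touching barely.

>>> servo_tool(targets=[{"dx": 0.15, "dy": 0.04, "dz": 0, "spin": -0.035, "grip": 0}, {"dx": 0.3, "dy": 0.07, "dz": 0, "spin": -0.07, "grip": 0}, {"dx": 0.52, "dy": 0.12, "dz": 0, "spin": -0.122, "grip": 0}, {"dx": 0.75, "dy": 0.15, "dz": 0, "spin": -0.175, "grip": 0}, {"dx": 0.98, "dy": 0.17, "dz": 0, "spin": -0.227, "grip": 0}, {"dx": 1.13, "dy": 0.17, "dz": 0, "spin": -0.262, "grip": 0}, {"dx": 1.25, "dy": 0.17, "dz": 0, "spin": -0.288, "grip": 0}, {"dx": 1.36, "dy": 0.17, "dz": 0, "spin": -0.314, "grip": 0}, {"dx": 1.44, "dy": 0.17, "dz": 0, "spin": -0.332, "grip": 0}, {"dx": 1.51, "dy": 0.16, "dz": 0, "spin": -0.349, "grip": 0}])

```text
time_s: 40.88
tcp_pos: [0.6591, 0.0033, 0.1324]
eef_rot: [179.9, 0.0, -121.1]
contact_force: [-5.4, 4.7, -0.8]
gripper_width: 0.0004
```

```bash
python3 f.py 8
```

```text
t 41.2333 [Ft Fr pu pv tau Mz yaw] [-6.85600e+00  8.65000e-01 -2.20380e+01  3.90110e+01  2.48000e-01
  7.60000e-02 -1.21027e+02] sd 0.33 0.015 z 0.1324 j6 -48.1 p [ 1.23 44.75]
```

Ratio about 1.37: the pad has touched. I'll creep about 7° more.

>>> servo_tool(targets=[{"dx": 0.07, "dy": 0, "dz": 0, "spin": -0.017, "grip": 0}, {"dx": 0.15, "dy": -0.01, "dz": 0, "spin": -0.035, "grip": 0}, {"dx": 0.23, "dy": -0.02, "dz": 0, "spin": -0.052, "grip": 0}, {"dx": 0.3, "dy": -0.03, "dz": 0, "spin": -0.07, "grip": 0}, {"dx": 0.38, "dy": -0.04, "dz": 0, "spin": -0.087, "grip": 0}, {"dx": 0.45, "dy": -0.06, "dz": 0, "spin": -0.105, "grip": 0}, {"dx": 0.53, "dy": -0.07, "dz": 0, "spin": -0.122, "grip": 0}, {"dx": 0.53, "dy": -0.07, "dz": 0, "spin": -0.122, "grip": 0}, {"dx": 0.53, "dy": -0.07, "dz": 0, "spin": -0.122, "grip": 0}, {"dx": 0.53, "dy": -0.07, "dz": 0, "spin": -0.122, "grip": 0}])

```text
time_s: 42.07
tcp_pos: [0.6646, 0.0029, 0.1323]
eef_rot: [179.9, 0.1, -128.0]
contact_force: [-4.6, 4.6, -1.0]
gripper_width: 0.0009
```

```bash
python3 f.py 10
```

```text
t 42.5167 [Ft Fr pu pv tau Mz yaw] [-6.86500e+00  8.17000e-01 -2.21160e+01  3.90330e+01  2.50000e-01
  7.80000e-02 -1.27984e+02] sd 0.62 0.021 z 0.1324 j6 -54.9 p [ 6.59 44.39]
```

>>> servo_tool(targets=[{"dx": 0.03, "dy": 0, "dz": 0, "spin": -0.007, "grip": 0}, {"dx": 0.06, "dy": -0.01, "dz": 0, "spin": -0.014, "grip": 0}, {"dx": 0.09, "dy": -0.02, "dz": 0, "spin": -0.021, "grip": 0}, {"dx": 0.12, "dy": -0.02, "dz": 0, "spin": -0.028, "grip": 0}, {"dx": 0.15, "dy": -0.03, "dz": 0, "spin": -0.035, "grip": 0}, {"dx": 0.18, "dy": -0.03, "dz": 0, "spin": -0.042, "grip": 0}, {"dx": 0.21, "dy": -0.04, "dz": 0, "spin": -0.049, "grip": 0}, {"dx": 0.24, "dy": -0.04, "dz": 0, "spin": -0.056, "grip": 0}, {"dx": 0.27, "dy": -0.05, "dz": 0, "spin": -0.063, "grip": 0}, {"dx": 0.3, "dy": -0.06, "dz": 0, "spin": -0.07, "grip": 0}])

```text
time_s: 43.35
tcp_pos: [0.6675, 0.0025, 0.1323]
eef_rot: [179.9, 0.1, -132.0]
contact_force: [-5.0, 6.0, -1.0]
gripper_width: 0.0003
```

```bash
python3 f.py 10
```

```text
t 43.8 [Ft Fr pu pv tau Mz yaw] [-7.53800e+00  7.45000e-01 -2.23250e+01  3.90670e+01  2.78000e-01
  7.60000e-02 -1.32002e+02] sd 0.4 0.014 z 0.1323 j6 -58.8 p [ 9.56 43.96]
```

Ratio 0.354/0.236 = 1.50, so the clamp is snug. I'll back off straight, then raise.

>>> servo_tool(targets=[{"dx": -0.2, "dy": 0.18, "dz": 0, "spin": 0, "grip": 0}, {"dx": -0.5, "dy": 0.45, "dz": 0, "spin": 0, "grip": 0}, {"dx": -0.9, "dy": 0.8, "dz": 0, "spin": 0, "grip": 0}, {"dx": -1.3, "dy": 1.2, "dz": 0, "spin": 0, "grip": 0}, {"dx": -1.5, "dy": 1.4, "dz": 1, "spin": 0, "grip": 0}, {"dx": -1.5, "dy": 1.4, "dz": 3, "spin": 0, "grip": 0}, {"dx": -1.5, "dy": 1.6, "dz": 6, "spin": 0, "grip": 0}, {"dx": -2, "dy": 3, "dz": 9, "spin": 0, "grip": 0}, {"dx": -3, "dy": 6, "dz": 10, "spin": 0, "grip": 0}, {"dx": -4, "dy": 9, "dz": 10, "spin": 0, "grip": 0}])

```text
time_s: 44.63
tcp_pos: [0.6295, 0.0914, 0.2381]
eef_rot: [-179.8, 0.4, -132.1]
contact_force: [0.3, 0.4, -0.5]
gripper_width: 0.0003
```

>>> servo_tool(targets=[{"dx": -1, "dy": 3, "dz": 0, "spin": 0, "grip": 0}, {"dx": -2, "dy": 6, "dz": 0, "spin": 0, "grip": 0}, {"dx": -3, "dy": 9, "dz": 0, "spin": 0, "grip": 0}, {"dx": -3.5, "dy": 10.5, "dz": 0, "spin": 0, "grip": 0}, {"dx": -3.5, "dy": 11, "dz": 0, "spin": 0, "grip": 0}, {"dx": -3.5, "dy": 11, "dz": 0, "spin": 0, "grip": 0}, {"dx": -3.5, "dy": 11, "dz": 0, "spin": 0, "grip": 0}, {"dx": -3.5, "dy": 11, "dz": 0, "spin": 0, "grip": 0}, {"dx": -3.5, "dy": 11, "dz": 0, "spin": 0, "grip": 0}, {"dx": -3.5, "dy": 11, "dz": 0, "spin": 0, "grip": 0}])

```text
time_s: 45.47
tcp_pos: [0.593, 0.1999, 0.2329]
eef_rot: [-180.0, -0.0, -132.1]
contact_force: [-0.5, -1.3, -0.4]
gripper_width: 0.0005
```

Run:
```python
from h import *
s=r.get_state(); print(s['time_s'],s['tcp_pos'],s['contact_force'])
im,c=cap('scene','sc9.png');im2,c2=cap('side','sd9.png')
A=cv2.resize(im[130:270,140:300],(400,350),interpolation=cv2.INTER_CUBIC);B=cv2.resize(im2[120:260,220:380],(400,350),interpolation=cv2.INTER_CUBIC)
cv2.imwrite('pics/c9.png',np.hstack([A,B]))
```

```text
45.4667 [0.59300261 0.19991947 0.23291247] [-0.4941704  -1.30669354 -0.4065556 ]
```

View pics/c9.png

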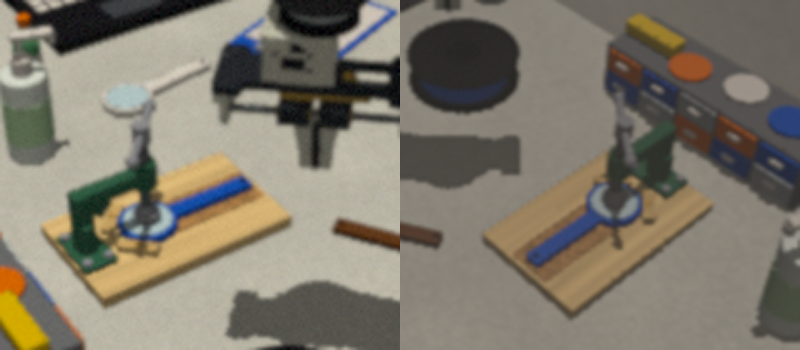

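The pad is down on the glass in the middle of the head, at (147,213) left and (615,200) right. The handle trails straight out of the open side, the glass shows no crack, and the robot is clear.

```bash
python3 -c "
from plant import r
print(r.close_job())"
```

```text
the job is handed in; nothing more can be done
None
```

The job is done and handed in at about 45.5 s. The blue mirror lies glass up under the clamp, its head home in the V and its handle trailing out of the open side. The T-bar is snugged to about 1.5 times its free-running effort.

- **Seating:** I slid the head in slowly at no more than about 8 N on contact. The first contact was on one stop only, so I shifted it about 1 mm until x stalled and the sideways force evened out (Fx −6.2 N, Fy 0.2 N). That is how I know it sits on both stops; I had no close picture of that contact.
- **Clamping:** I turned the bar about 434° clockwise in three pushes. The measured torque was about 0.235 N m running free, and it began to rise after about 403°. It read 0.324, 0.328 and finally 0.354 N m, a ratio of 1.50.
- **Disagreements:**
  - My free-running reading is slightly below the stated 0.25 N m, so I went by the ratio.
  - The 0.328 reading hardly rose over 7° of turn, probably a noisy or relaxed reading at rest.
  - One noisy two-sample reading of 0.294 N m, taken just after I re-engaged the bar, was not borne out by the next one (0.235).
- **Last check:** the final scene and side pictures show the pad on the middle of the head and no visible crack. The gripper is clear, and I touched nothing else.

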